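# Refit the keyed rollers of a printer feed unit

## Task

Put the label printer's feed unit back together: swing its sprung pinch arm back by the peg until the catch holds it, fit the drive roller on the thick shaft with the collar on top of it, and fit every toothed pulley you find on the bench on a thin shaft of its own, turning each part so that the flat in its bore meets the flat of the shaft and it goes fully home. Only when roller and collar are home, push the peg of the catch to let the arm swing back onto the roller; its pointer must come to rest between the two long marks of the scale. Leave the screwdriver, the cutters and the phone where they are.

Things in the scene. Friction and masses are not known exactly. Their poses are not given: they have to be found in the camera images.
- feed_unit: feed unit of a label printer on its back, fixed: grey plate 206 (x) x 256 (y) mm, top 18 mm above the bench; origin in the middle of its underside, z up. In this frame (mm) the thick shaft is at (-30, 30), thin ones at (76, 97), (5, 101), (60, -80), (-66, 97), the arm's pivot at (65, -10), the catch's pivot at (-24, -79); all turn about vertical axes
- main_seat (a point): middle of the shoulder of the one thick shaft, 26 mm above the bench: upright steel shaft 14 mm in diameter with one flat along it, 4 mm from its axis, on a 23 mm wide shoulder that the part rests on; it ends 47 mm above the shoulder, the last 3 mm bevelled by 1.8 mm. z up along the shaft, x points from the axis out of the flat. Turns stiffly (0.06 N m)
- thin1_seat (a point): middle of the shoulder of a thin shaft, 26 mm above the bench: upright steel shaft 12 mm in diameter with one flat along it, 3.4 mm from its axis, on a 23 mm wide shoulder that the part rests on; it ends 24 mm above the shoulder, the last 3 mm bevelled by 1.8 mm. z up along the shaft, x points from the axis out of the flat. Turns stiffly (0.06 N m); any pulley fits
- thin2_seat (a point): middle of the shoulder of a thin shaft, 26 mm above the bench: upright steel shaft 12 mm in diameter with one flat along it, 3.4 mm from its axis, on a 23 mm wide shoulder that the part rests on; it ends 24 mm above the shoulder, the last 3 mm bevelled by 1.8 mm. z up along the shaft, x points from the axis out of the flat. Turns stiffly (0.06 N m); any pulley fits
- thin3_seat (a point): middle of the shoulder of a thin shaft, 26 mm above the bench: upright steel shaft 12 mm in diameter with one flat along it, 3.4 mm from its axis, on a 23 mm wide shoulder that the part rests on; it ends 24 mm above the shoulder, the last 3 mm bevelled by 1.8 mm. z up along the shaft, x points from the axis out of the flat. Turns stiffly (0.06 N m); any pulley fits
- thin4_seat (a point): middle of the shoulder of a thin shaft, 26 mm above the bench: upright steel shaft 12 mm in diameter with one flat along it, 3.4 mm from its axis, on a 23 mm wide shoulder that the part rests on; it ends 24 mm above the shoulder, the last 3 mm bevelled by 1.8 mm. z up along the shaft, x points from the axis out of the flat. Turns stiffly (0.06 N m); any pulley fits
- drive_roller: drive roller: black rubber tyre on a white hub, 50 mm in diameter, 26 mm high, lying flat; a D bore goes right through, 16 mm in diameter, its flat 5 mm from the axis, for the thick shaft. Origin on the axis in its underside, z up, x from the axis to the bore's flat (the raised boss round the bore has a flat on the same side). 40 to 85 g
- collar: retaining collar: plain aluminium ring 34 mm in diameter, 14 mm high, D bore of 16 mm with its flat 5 mm from the axis; goes on the thick shaft on top of the drive roller, 26 mm above the shoulder. Outside it has a flat with a small screw, 15 mm from the axis, on the side of the bore's flat. Origin on the axis in its underside, z up, x from the axis to the flat. 25 to 55 g
- pulley1: toothed belt pulley of grey plastic, 40 mm in diameter over its flanges, 17 mm high, with a hub 24 mm wide and 3 mm higher that has a flat on one side; D bore right through, 14 mm in diameter, flat 4.4 mm from the axis on the side of the hub's flat, for a thin shaft. Origin on the axis in its underside, z up, x from the axis to the flat. 35 g; 2 to 4 of them are there
- pulley2: toothed belt pulley of grey plastic, 40 mm in diameter over its flanges, 17 mm high, with a hub 24 mm wide and 3 mm higher that has a flat on one side; D bore right through, 14 mm in diameter, flat 4.4 mm from the axis on the side of the hub's flat, for a thin shaft. Origin on the axis in its underside, z up, x from the axis to the flat. 35 g; 2 to 4 of them are there
- pulley3: toothed belt pulley of grey plastic, 40 mm in diameter over its flanges, 17 mm high, with a hub 24 mm wide and 3 mm higher that has a flat on one side; D bore right through, 14 mm in diameter, flat 4.4 mm from the axis on the side of the hub's flat, for a thin shaft. Origin on the axis in its underside, z up, x from the axis to the flat. 35 g; 2 to 4 of them are there
- pulley4: toothed belt pulley of grey plastic, 40 mm in diameter over its flanges, 17 mm high, with a hub 24 mm wide and 3 mm higher that has a flat on one side; D bore right through, 14 mm in diameter, flat 4.4 mm from the axis on the side of the hub's flat, for a thin shaft. Origin on the axis in its underside, z up, x from the axis to the flat. 35 g; 2 to 4 of them are there
- pinch_arm (a joint): arm's angle from its stop (rad), counter-clockwise from above. Sprung to 0 (0.18 N m there, 0.4 at 0.65), where its 24 mm wheel, 90 mm from the pivot, blocks the roller's place. From 0.55 it rides the catch's ramp (up to 0.75 N m); past 0.69 the catch holds it at 0.65; hard stop 0.74. Scale marks every 0.04, the two long ones 0.12 and 0.28; on the roller it rests near 0.19
- swing_peg (a point): top middle of the upright steel peg on the pinch arm by which it is swung: 10 mm in diameter, 34 mm clear above the bar, top 60 mm above the bench, 60 mm from the arm's pivot. x runs along the arm away from the pivot; pushed along its +y the arm swings back, away from the roller
- swing_pivot (a point): the pinch arm's vertical pivot axis, 29 mm above the bench; the frame turns with the arm
- catch (a joint): angle of the catch (rad): 0 closed, held by its spring, growing counter-clockwise from above to 0.35. From about 0.2 it frees the arm, which then swings back within about a second; takes 1 to 4 N at its peg; snaps shut by itself
- catch_peg (a point): top middle of the upright steel peg on the tail of the catch: 9 mm in diameter, 20 mm clear above the lever, top 52 mm above the bench, 30 mm from the catch's pivot. Push it 7 to 10 mm sideways, counter-clockwise about the catch's pivot from above (about along the feed unit's +x), to free the arm
- catch_pivot (a point): the catch's vertical pivot axis, 32 mm above the bench; the frame turns with the catch
- board_clamp: board clamp, fixed, behind the loose parts: base 116 (x) x 215 (y) mm and 13 mm high, its posts and screw up to 56 mm; origin in the middle of its underside; not part of the job
- screwdriver: precision screwdriver with a red handle, 157 mm long; not part of the job
- side_cutters: blue side cutters, 127 mm long; not part of the job
- phone: opened phone, 148 x 71 x 8 mm; not part of the job

How it is judged:
On the way, in this order (a step that is already met when the one before it is completed fails the run):
1. the pinch arm is swung back and held by its catch (value of joint pinch_arm above 0.62 rad), for 0.5 s.
2. with the arm still held back, the drive roller is home on the thick shaft and the collar home on top of it (z of drive_roller in the frame of main_seat between -0.003 and 0.003 m and horizontal distance between each of drive_roller, collar and main_seat below 0.004 m and angle between the z axis of each of drive_roller, collar and the z axis of main_seat, either way round below 0.08 rad and angle between the x axis of each of drive_roller, collar and the x axis of main_seat, either way round below 0.35 rad and z of collar in the frame of main_seat between 0.023 and 0.029 m and value of joint pinch_arm above 0.6 rad), for 0.3 s.
At the end, for the whole second after the job is handed in: roller home on the thick shaft, collar home on the roller, each pulley present home on its own thin shaft (depth 3 mm, axis 4 mm, tilt 0.08 rad, flat 0.35 rad); the pinch arm freed and at rest between the long marks (0.12 to 0.28 rad), catch closed (z of drive_roller in the frame of main_seat between -0.003 and 0.003 m and horizontal distance between each of drive_roller, collar and main_seat below 0.004 m and angle between the z axis of each of drive_roller, collar and the z axis of main_seat, either way round below 0.08 rad and angle between the x axis of each of drive_roller, collar and the x axis of main_seat, either way round below 0.35 rad and z of collar in the frame of main_seat between 0.023 and 0.029 m and ((z of pulley1 in the frame of thin1_seat between -0.003 and 0.003 m and horizontal distance between pulley1 and thin1_seat below 0.004 m and angle between the z axis of pulley1 and the z axis of thin1_seat, either way round below 0.08 rad and angle between the x axis of pulley1 and the x axis of thin1_seat, either way round below 0.35 rad) or (z of pulley1 in the frame of thin2_seat between -0.003 and 0.003 m and horizontal distance between pulley1 and thin2_seat below 0.004 m and angle between the z axis of pulley1 and the z axis of thin2_seat, either way round below 0.08 rad and angle between the x axis of pulley1 and the x axis of thin2_seat, either way round below 0.35 rad) or (z of pulley1 in the frame of thin3_seat between -0.003 and 0.003 m and horizontal distance between pulley1 and thin3_seat below 0.004 m and angle between the z axis of pulley1 and the z axis of thin3_seat, either way round below 0.08 rad and angle between the x axis of pulley1 and the x axis of thin3_seat, either way round below 0.35 rad) or (z of pulley1 in the frame of thin4_seat between -0.003 and 0.003 m and horizontal distance between pulley1 and thin4_seat below 0.004 m and angle between the z axis of pulley1 and the z axis of thin4_seat, either way round below 0.08 rad and angle between the x axis of pulley1 and the x axis of thin4_seat, either way round below 0.35 rad)) and ((z of pulley2 in the frame of thin1_seat between -0.003 and 0.003 m and horizontal distance between pulley2 and thin1_seat below 0.004 m and angle between the z axis of pulley2 and the z axis of thin1_seat, either way round below 0.08 rad and angle between the x axis of pulley2 and the x axis of thin1_seat, either way round below 0.35 rad) or (z of pulley2 in the frame of thin2_seat between -0.003 and 0.003 m and horizontal distance between pulley2 and thin2_seat below 0.004 m and angle between the z axis of pulley2 and the z axis of thin2_seat, either way round below 0.08 rad and angle between the x axis of pulley2 and the x axis of thin2_seat, either way round below 0.35 rad) or (z of pulley2 in the frame of thin3_seat between -0.003 and 0.003 m and horizontal distance between pulley2 and thin3_seat below 0.004 m and angle between the z axis of pulley2 and the z axis of thin3_seat, either way round below 0.08 rad and angle between the x axis of pulley2 and the x axis of thin3_seat, either way round below 0.35 rad) or (z of pulley2 in the frame of thin4_seat between -0.003 and 0.003 m and horizontal distance between pulley2 and thin4_seat below 0.004 m and angle between the z axis of pulley2 and the z axis of thin4_seat, either way round below 0.08 rad and angle between the x axis of pulley2 and the x axis of thin4_seat, either way round below 0.35 rad)) and ((z of pulley3 in the frame of thin1_seat between -0.003 and 0.003 m and horizontal distance between pulley3 and thin1_seat below 0.004 m and angle between the z axis of pulley3 and the z axis of thin1_seat, either way round below 0.08 rad and angle between the x axis of pulley3 and the x axis of thin1_seat, either way round below 0.35 rad) or (z of pulley3 in the frame of thin2_seat between -0.003 and 0.003 m and horizontal distance between pulley3 and thin2_seat below 0.004 m and angle between the z axis of pulley3 and the z axis of thin2_seat, either way round below 0.08 rad and angle between the x axis of pulley3 and the x axis of thin2_seat, either way round below 0.35 rad) or (z of pulley3 in the frame of thin3_seat between -0.003 and 0.003 m and horizontal distance between pulley3 and thin3_seat below 0.004 m and angle between the z axis of pulley3 and the z axis of thin3_seat, either way round below 0.08 rad and angle between the x axis of pulley3 and the x axis of thin3_seat, either way round below 0.35 rad) or (z of pulley3 in the frame of thin4_seat between -0.003 and 0.003 m and horizontal distance between pulley3 and thin4_seat below 0.004 m and angle between the z axis of pulley3 and the z axis of thin4_seat, either way round below 0.08 rad and angle between the x axis of pulley3 and the x axis of thin4_seat, either way round below 0.35 rad)) and ((z of pulley4 in the frame of thin1_seat between -0.003 and 0.003 m and horizontal distance between pulley4 and thin1_seat below 0.004 m and angle between the z axis of pulley4 and the z axis of thin1_seat, either way round below 0.08 rad and angle between the x axis of pulley4 and the x axis of thin1_seat, either way round below 0.35 rad) or (z of pulley4 in the frame of thin2_seat between -0.003 and 0.003 m and horizontal distance between pulley4 and thin2_seat below 0.004 m and angle between the z axis of pulley4 and the z axis of thin2_seat, either way round below 0.08 rad and angle between the x axis of pulley4 and the x axis of thin2_seat, either way round below 0.35 rad) or (z of pulley4 in the frame of thin3_seat between -0.003 and 0.003 m and horizontal distance between pulley4 and thin3_seat below 0.004 m and angle between the z axis of pulley4 and the z axis of thin3_seat, either way round below 0.08 rad and angle between the x axis of pulley4 and the x axis of thin3_seat, either way round below 0.35 rad) or (z of pulley4 in the frame of thin4_seat between -0.003 and 0.003 m and horizontal distance between pulley4 and thin4_seat below 0.004 m and angle between the z axis of pulley4 and the z axis of thin4_seat, either way round below 0.08 rad and angle between the x axis of pulley4 and the x axis of thin4_seat, either way round below 0.35 rad)) and value of joint pinch_arm between 0.12 and 0.28 rad and value of joint catch below 0.05 rad and linear speed of each of drive_roller, collar below 0.02 m/s); the robot touches nothing.
It fails at once if the screwdriver is moved more than 3 cm (distance of screwdriver from where it was at the start of the episode above 0.03 m).
It fails at once if the side cutters is moved more than 3 cm (distance of side_cutters from where it was at the start of the episode above 0.03 m).
It fails at once if the phone is moved more than 3 cm (distance of phone from where it was at the start of the episode above 0.03 m).
Of pulley1, pulley2, pulley3, pulley4 only 2 to 4 are there at a start; the rules pass over those that are not, and their reading is None.
At some moment in a run one of drive_roller, collar, pulley1, pulley2, pulley3, pulley4 may be knocked a few centimetres aside while the robot is not near it.
Once in a run the grip may slacken for a moment while it holds something.
It also fails if it takes over 210 s, if anything falls off the work surface, if the arm or the gripper's body presses on something with over 40 N, if the wrist force passes 120 N, or if a joint passes its speed limit or range.

## Robot

A 7-joint arm with a two-finger parallel gripper is mounted at the origin on a cart in front of the work surface, level with it; the furniture and walls round the work are solid. World frame = base frame: x ahead of the robot, y to its left, z up, the work surface at z = 0. Lengths are in m, angles in rad, forces in N, time in s.
With the tool pointing down it reaches from about 0.4 to 0.85 m from the base axis. Payload 10.4 kg.
Tool frame: the origin (TCP) lies on the centre line of the jaws, within the pads' length; the fingertips stand 11 mm ahead of it and the grasp point (between the pads) lies 8 mm behind it; z points along the fingers, y is the line along which they close (so a half turn about z gives the same grasp; the last joint's range is limited). The gripper opens to 87 mm and grips with 3 to 60 N. Pads are 19 mm wide; open, the fingers measure 117 mm over their backs; the gripper's body (75 mm by 190 mm) begins 51 mm behind the grasp point.
Start: joints at [-1.216, 0.332, -0.065, 1.46, 0.022, 1.35, -0.088], TCP at [0.231, 0.581, 0.234] pointing down, gripper open.
Joint ranges: [-2.6, 2.6], [-0.5, 2.12], [-1.47, 1.34], [0.16, 2.42], [-1.27, 4.41], [0.06, 2.06], [-2.6, 2.6]. Speed limits (rad/s): [2.22, 2.22, 2.79, 2.79, 3.14, 3.14, 3.14].

## Interface

Orientations are given as a unit quaternion [x, y, z, w].
In Python, from bench import r gives the robot as it stands.
- The arm moves only by the shell command python3 -m pendant 'ROWS' [OPENING] [FORCE]. ROWS is JSON, a list of rows, each a list of 4 numbers: the shift along the tool's x, y, z in m, then the turn about the tool's z in rad. A call has 1 to 8 rows; each row shifts and turns the commanded pose from where the row before left it, along the tool's axes as they then stand; what a row does not reach is not made up. A row lasts 1/12 s, in which the tool goes at most 41.7 mm and 7.16 degrees, less where a joint would pass 70% of its speed; a pose out of reach is approached as far as the arm can. A call with a gripper value outside its range is refused whole. OPENING is the opening, from 0 (shut) to 1 (fully open), set as the call begins (- or left out, the last holds). The fingers move at their own pace and stop on an object; FORCE is the grip in N (left out, the last holds). Time passes only in rows, so rows that do not move let the fingers close. It gives the time, the measured TCP pose, the force, the opening and the grip force at its end, in the units of the state.
- r.read_state(): the state, without advancing time (a new reading comes with each control period).
- r.camera(name): name is "scene" or "top" or "wrist"; returns a dict with "img" (420x560x3 uint8, red, green, blue), "camera_matrix" (3x3 intrinsics, pixels), "dist_coeffs" ([k1, k2, p1, p2, k3] as OpenCV has them; the pictures are not rectified), "xyz" and "attitude" of the camera in the world. Camera axes: x right, y down, z forward; pixel columns grow to the right and rows downward; lengths in m; the calibration is good to about 2 mm. A picture is of the moment at which its call begins. There is no depth.
- r.close_job(): hands the job in; it is judged then, once.
Trained networks look in the newest picture that a camera, given by its name, has taken for a name from the list of things; names that differ only in an ending like _2 or _b are one class to them, and where a whole thing is asked for, a point or a joint stands for the part that bears it (a point fixed in the world has none). Each returns a list of dicts, best first, with "score" (0 to 1); they miss things now and then, are a little off and sometimes report something else, mostly with a low value. They report only what shows in the picture. A call takes as long as a camera call.
- r.outline_of(thing, camera): "mask" (420x560 bool, what is visible of it) and "bbox" ([centre column, centre row, width, height] in pixels, round what is visible of it).
The state is a dict: "time": time; "joint_positions": joint angles; "joint_vel": joint speeds; "joint_torque": joint torques, N m; "ee_pos": TCP position; "eef_rot": TCP orientation; "ft_force": force on the tool from outside, world axes, zero at the start; "torque": the same for the moment, N m; "width": finger opening in m; "grip_force": force on a finger pad.
Only numpy, scipy, OpenCV 4.12 (cv2) and the standard library are available. Lean on these libraries where they do the work, as an engineer would, in place of code of your own. Each camera call takes 0.05 s, during which the arm holds its last target. There are 200 camera calls.

## Working session

There is one attempt and no reset: what is moved stays moved. The work goes in short steps, Python scripts to look and compute and a shell command to move; the robot and the scene stay as the last step left them, time stands still between calls to the robot, and variables do not carry over. Pictures are saved under pics/ and viewed, at most 14 in all, crops included, and the job is handed in when it is done.

```bash
ls; mkdir -p pics; cat > h.py <<'E'
import numpy as np, cv2
from scipy.spatial.transform import Rotation as R
from bench import r
def cam(n):
    c=r.camera(n); c['n']=n; return c
def rot(c):
    a=np.array(c['attitude'],float)
    return a if a.shape==(3,3) else R.from_quat(a).as_matrix()
def w2p(c,P):
    P=np.atleast_2d(np.array(P,float)); M=rot(c)
    q=(P-np.array(c['xyz']))@M
    return cv2.projectPoints(q,np.zeros(3),np.zeros(3),np.array(c['camera_matrix']),np.array(c['dist_coeffs']))[0][:,0]
def p2w(c,uv,z):
    uv=np.array(uv,float).reshape(-1,1,2)
    n=cv2.undistortPoints(uv,np.array(c['camera_matrix']),np.array(c['dist_coeffs']))[:,0]
    d=np.c_[n,np.ones(len(n))]@rot(c).T; o=np.array(c['xyz'])
    return o+d*((z-o[2])/d[:,2:3])
def save(c,n,box=None,s=1):
    im=c['img'][:,:,::-1]
    if box: x0,y0,x1,y1=box; im=im[y0:y1,x0:x1]
    if s!=1: im=cv2.resize(im,None,fx=s,fy=s,interpolation=cv2.INTER_CUBIC)
    cv2.imwrite('pics/'+n,im)
E
python3 - <<'E'
from h import *
s=r.read_state(); print({k:np.round(v,3).tolist() for k,v in s.items()})
for n in ['top','scene']:
    c=cam(n); save(c,n+'0.png'); print(n,np.round(c['xyz'],3),c['attitude'],np.round(c['camera_matrix'],1).tolist(),c['dist_coeffs'])
    for t in ['feed_unit','drive_roller','collar','pulley1','pinch_arm','swing_peg','catch','board_clamp','screwdriver','side_cutters','phone']:
        print(t,[(round(o['score'],2),np.round(o['bbox']).astype(int).tolist()) for o in r.outline_of(t,n)][:6])
E
```

```text
pics
{'time': 0.0, 'joint_positions': [-1.216, 0.333, -0.065, 1.461, 0.022, 1.35, -0.089], 'joint_vel': [-0.001, -0.0, 0.001, 0.001, 0.0, 0.001, 0.001], 'joint_torque': [-0.0, -62.327, 0.025, -38.989, -0.061, 0.04, 0.0], 'ee_pos': [0.23, 0.581, 0.233], 'eef_rot': [0.188, 0.982, -0.001, -0.0], 'ft_force': [0.729, -0.281, 0.366], 'torque': [-0.02, 0.011, -0.0], 'grip_force': 0.0, 'width': 0.087}
top [ 0.33  -0.054  1.214] [-0.67139114  0.73313292 -0.08049447  0.07259956] [[450.1, 0.0, 282.0], [0.0, 450.1, 212.0], [0.0, 0.0, 1.0]] [-0.1343999  0.         0.         0.         0.       ]
feed_unit [(0.98, [336, 230, 101, 89])]
drive_roller [(0.53, [200, 276, 22, 21])]
collar [(0.23, [272, 160, 27, 36])]
pulley1 [(0.78, [134, 252, 13, 10]), (0.71, [224, 243, 14, 17]), (0.25, [368, 234, 20, 25])]
pinch_arm [(0.56, [335, 224, 6, 50]), (0.29, [133, 252, 15, 13])]
swing_peg [(0.78, [336, 221, 4, 41])]
catch [(0.4, [368, 234, 23, 22])]
board_clamp []
screwdriver [(0.57, [422, 250, 27, 24])]
side_cutters [(0.82, [271, 160, 29, 38]), (0.23, [296, 207, 12, 8])]
phone [(0.78, [422, 192, 38, 59])]
scene [-0.251 -0.547  0.729] [ 0.76708807 -0.4425953   0.23187133 -0.40239406] [[441.5, 0.0, 280.8], [0.0, 441.5, 217.8], [0.0, 0.0, 1.0]] [-0.09610082  0.          0.          0.          0.        ]
feed_unit [(0.86, [324, 263, 124, 87])]
drive_roller [(0.77, [185, 237, 26, 22])]
collar []
pulley1 [(0.56, [156, 207, 12, 14]), (0.51, [326, 255, 30, 31]), (0.47, [222, 231, 12, 13]), (0.33, [151, 228, 6, 11]), (0.28, [364, 251, 8, 11])]
pinch_arm [(0.63, [327, 254, 27, 31])]
swing_peg [(0.71, [328, 253, 27, 32]), (0.68, [405, 316, 46, 14])]
catch [(0.49, [352, 270, 36, 10])]
board_clamp [(0.51, [327, 254, 24, 32])]
screwdriver [(0.81, [404, 318, 45, 11])]
side_cutters [(0.58, [310, 209, 16, 25])]
phone [(0.55, [435, 279, 30, 41])]
```

```bash
python3 - <<'E'
from h import *
c=cam('top'); save(c,'top1.png',(80,120,480,350),2)
E
```

```text
(no output)
```

View pics/top1.png

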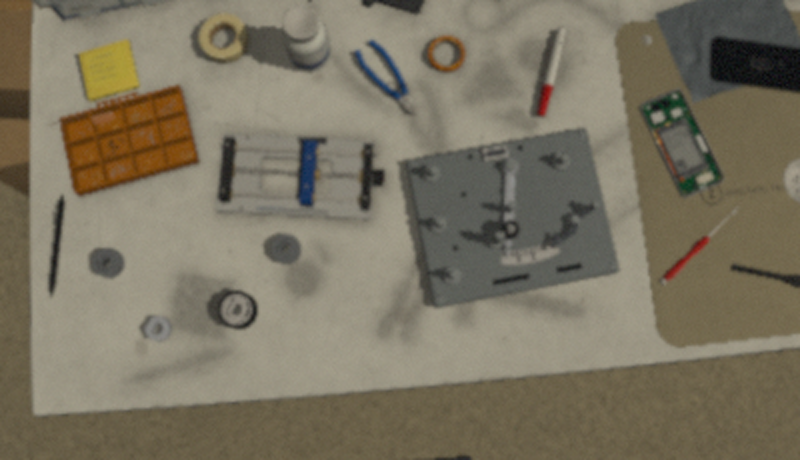

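```bash
python3 - <<'E'
from h import *
from scipy.optimize import least_squares
c=cam('top'); save(c,'topfull.png')
g=np.array([[400,160],[585,130],[618,270],[432,306]])/2+[80,120]
m=r.outline_of('feed_unit','top')[0]['mask']; print(m.sum())
cn=max(cv2.findContours(m.astype(np.uint8),0,2)[0],key=cv2.contourArea)
print(cv2.boxPoints(cv2.minAreaRect(cn)))
L=np.array([[.103,.128,.018],[.103,-.128,.018],[-.103,-.128,.018],[-.103,.128,.018]])
def T(p,L): 
    co,s=np.cos(p[2]),np.sin(p[2]); L=np.array(L); return np.c_[p[0]+co*L[:,0]-s*L[:,1],p[1]+s*L[:,0]+co*L[:,1],L[:,2]]
f=least_squares(lambda p:(w2p(c,T(p,L))-g).ravel(),[.3,-.2,.1]); print(f.x,f.fun.reshape(-1,2).round(1).tolist())
for n,uv,z in [('pA',(133,251),.02),('pB',(221,244),.02),('collar',(158,283.5),.014),('roller',(198.5,274.5),.026)]: print(n,p2w(c,uv,z).round(3))
w=cam('wrist'); print(w['xyz'],w['attitude'],w['camera_matrix'])
s=r.read_state();Rt=R.from_quat(s['eef_rot']).as_matrix();print('cam in tool',Rt.T@(np.array(w['xyz'])-s['ee_pos']),(Rt.T@rot(w)).round(3).tolist())
for n,P in [('main',[-.03,.03,.05]),('arm',[.065,-.01,.03]),('catch',[-.024,-.079,.03]),('thin1',[.076,.097,.05]),('thin3',[.06,-.08,.05])]: print(n,T(f.x,[P]).round(3),w2p(c,T(f.x,[P])).round(1))
E
```

```text
7055
[[281.26926 199.34613]
 [375.1154  180.5769 ]
 [390.15384 255.76923]
 [296.3077  274.53845]]
[ 0.53699463 -0.21708402  0.09669413] [[1.2, -0.3], [-0.6, -1.7], [-0.1, 1.0], [-0.5, 0.9]]
pA [[0.52  0.333 0.02 ]]
pB [[0.519 0.092 0.02 ]]
collar [[0.428 0.268 0.014]]
roller [[0.442 0.156 0.026]]
[0.16721957 0.60549421 0.38469727] [0.82058091 0.55698376 0.0718685  0.1060706 ] [[315.78793186   0.         280.60574916]
 [  0.         315.78793186 206.49827169]
 [  0.           0.           1.        ]]
cam in tool [ 0.06791317 -0.00052643 -0.1511321 ] [[-0.0, -0.967, -0.254], [1.0, -0.0, -0.0], [0.0, -0.254, 0.967]]
main [[ 0.504 -0.19   0.05 ]] [[327.3 238.5]]
arm [[ 0.603 -0.221  0.03 ]] [[333.9 202.9]]
catch [[ 0.521 -0.298  0.03 ]] [[365.7 230.1]]
thin1 [[ 0.603 -0.113  0.05 ]] [[294.6 204.4]]
thin3 [[ 0.604 -0.291  0.05 ]] [[360.5 198.3]]
```

View pics/topfull.png

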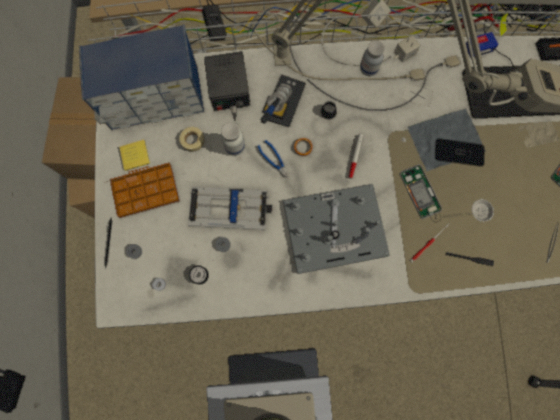

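```bash
cat >> h.py <<'E'
def go(x,y,z,yawx=None):
    """print shift in tool axes (before turn) to target; yawx = world heading (rad) of tool x"""
    s=r.read_state(); M=R.from_quat(s['eef_rot']).as_matrix(); p=np.array(s['ee_pos'])
    d=M.T@(np.array([x,y,z])-p); h=np.arctan2(M[1,0],M[0,0])
    t=0 if yawx is None else -((yawx-h+np.pi)%(2*np.pi)-np.pi)
    print('go',d.round(4),'rows',round(np.linalg.norm(d[:3])/.0417,1),'turn',round(t,4),round(abs(t)/.125,1),'head',round(h,4),'j',np.round(s['joint_positions'],2).tolist(),'t',round(s['time'],2))
E
P="python3 -m pendant"
$P '[[-0.0324,-0.0224,0,0],[-0.0324,-0.0224,0,0],[-0.0324,-0.0224,0,0],[-0.0324,-0.0224,0,0],[-0.0324,-0.0224,0,0],[-0.0324,-0.0224,0,0],[-0.0324,-0.0224,0,0],[-0.0324,-0.0224,0,0]]'
$P '[[-0.0324,-0.0224,0,0],[-0.0324,-0.0224,0,0],[-0.0324,-0.0224,0,0],[0,0,0,-0.119],[0,0,0,-0.119],[0,0,0,-0.119],[0,0,0,-0.119],[0,0,0,0]]'
python3 - <<'E'
from h import *
go(.53,-.2,.3,3.24)
c=cam('wrist'); save(c,'w1.png')
for t in ['drive_roller','collar','pulley1']:
    print(t,[(round(o['score'],2),np.round(o['bbox'],1).tolist(),p2w(c,o['bbox'][:2],.02).round(3).tolist()) for o in r.outline_of(t,'wrist')][:6])
E
```

```text
time: 2.07
ee_pos: [0.4061, 0.317, 0.2339]
eef_rot: [0.188, 0.982, 0.0, 0.0]
ft_force: [-0.2, 0.4, -0.1]
width: 0.0866
grip_force: 0.0
time: 2.73
ee_pos: [0.471, 0.2204, 0.2337]
eef_rot: [-0.052, 0.999, 0.0, 0.0]
ft_force: [0.0, -0.3, 0.3]
width: 0.0872
grip_force: 0.0
go [-0.0151 -0.4242 -0.0664] rows 10.3 turn 0.0054 0.0 head -3.0377 j [-0.72, 0.1, 0.2, 1.75, -0.02, 1.3, 1.17] t 2.73
drive_roller [(0.67, [229.5, 154.9, 44.4, 43.6], [[0.444, 0.158, 0.02]])]
collar [(0.93, [327.6, 147.3, 29.9, 28.3], [[0.424, 0.268, 0.02]])]
pulley1 [(0.7, [170.2, 210.6, 33.1, 35.1], [[0.517, 0.091, 0.02]]), (0.58, [366.3, 229.6, 33.6, 29.4], [[0.517, 0.329, 0.02]])]
```

View pics/w1.png

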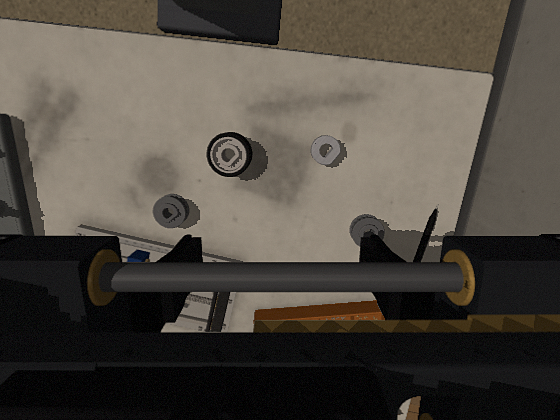

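```bash
P="python3 -m pendant"
$P '[[-0.0095,-0.0394,0,0],[-0.0095,-0.0394,0,0],[-0.0095,-0.0394,0,0],[-0.0095,-0.0394,0,0],[-0.0095,-0.0394,0,0],[-0.0095,-0.0394,0,0],[-0.0095,-0.0394,0,0],[-0.0095,-0.0394,0,0]]' >/dev/null
$P '[[-0.0095,-0.0394,0,0],[-0.0095,-0.0394,0,0],[-0.0095,-0.0394,0,0],[0,0,0,0],[0,0,0,0]]'
python3 - <<'E'
from h import *
go(.62,-.2,.234,3.24)
c=cam('wrist'); save(c,'w2.png',(60,0,500,240),1.8)
np.savez('w2.npz',img=c['img'],xyz=c['xyz'],attitude=c['attitude'],camera_matrix=c['camera_matrix'],dist_coeffs=c['dist_coeffs'])
for t in ['swing_peg','catch_peg','catch']:
    print(t,[(round(o['score'],2),np.round(o['bbox'],1).tolist(),p2w(c,o['bbox'][:2],.05).round(3).tolist()) for o in r.outline_of(t,'wrist')][:6])
E
```

```text
time: 4.02
ee_pos: [0.617, -0.2036, 0.2328]
eef_rot: [-0.046, 0.999, -0.001, -0.001]
ft_force: [-0.6, 1.1, 0.4]
width: 0.0868
grip_force: 0.0
go [-0.0033  0.0033 -0.0012] rows 0.1 turn -0.0069 0.1 head -3.0501 j [-0.13, 0.42, 0.52, 1.41, -0.21, 1.37, 2.06] t 4.02
swing_peg [(0.57, [273.8, 121.2, 38.4, 125.5], [[0.547, -0.218, 0.05]])]
catch_peg [(0.79, [195.8, 82.8, 70.0, 51.5], [[0.517, -0.299, 0.05]]), (0.65, [364.6, 118.4, 22.2, 21.3], [[0.536, -0.126, 0.05]])]
catch [(0.61, [196.2, 83.5, 68.7, 50.7], [[0.518, -0.298, 0.05]]), (0.57, [362.1, 286.6, 22.7, 71.1], [[0.724, -0.099, 0.05]])]
```

View pics/w2.png

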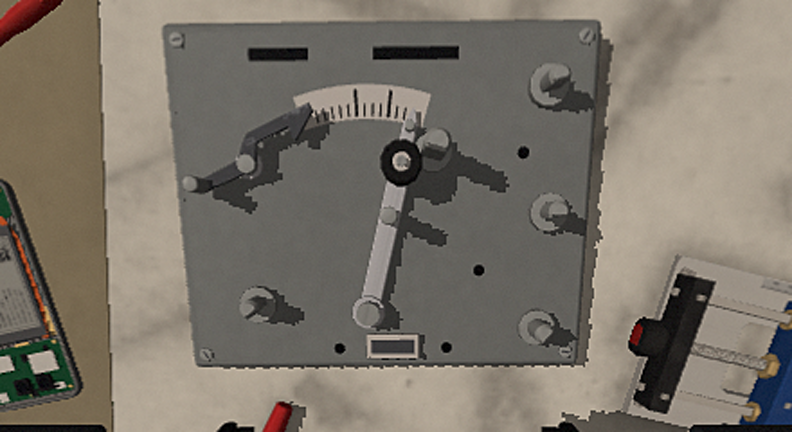

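```bash
cat >> h.py <<'E'
def T(p,L):
    L=np.atleast_2d(np.array(L,float)); co,s=np.cos(p[2]),np.sin(p[2]); return np.c_[p[0]+co*L[:,0]-s*L[:,1],p[1]+s*L[:,0]+co*L[:,1],L[:,2]]
E
python3 - <<'E'
from h import *
from scipy.optimize import least_squares
c=dict(np.load('w2.npz')); S=lambda a:np.array(a)/[1.8,1.8]+[60,0]
g=S([[164,25],[600,20],[580,365],[200,365],[435,142],[557,75],[557,207],[548,323],[256,302]])
L=np.array([[-103,-128,18],[-103,128,18],[103,128,18],[103,-128,18],[-30,30,73],[-66,97,50],[5,101,50],[76,97,50],[60,-80,50]])/1e3
f=least_squares(lambda p:(w2p(c,T(p,L))-g).ravel(),[.53,-.2,.1],loss='soft_l1'); print(f.x,(w2p(c,T(f.x,L))-g).round(1).tolist())
np.save('feed.npy',f.x)
for n,uv,z in [('peg',(388,214),.06),('wheelhub',(401,160),.05),('cpeg',(192,183),.052),('cpivot',(246,162),.04),('pivot',(368,312),.04)]:
    q=p2w(c,S(uv),z)[0]; d=q[:2]-f.x[:2]; a=f.x[2]; print(n,q.round(4),'feed',(np.array([[np.cos(a),np.sin(a)],[-np.sin(a),np.cos(a)]])@d*1e3).round(1))
P=T(f.x,np.array([[-30,30,73],[-66,97,50],[5,101,50],[76,97,50],[60,-80,50]])/1e3); print(P.round(4))
tiles=[]
for u,v in w2p(c,P).round().astype(int):
    t=c['img'][max(v-16,0):v+16,u-16:u+16,::-1]; tiles.append(cv2.resize(t,(240,240),interpolation=cv2.INTER_CUBIC))
cv2.imwrite('pics/tiles1.png',np.vstack([np.hstack(tiles[:3]),np.hstack(tiles[3:]+[tiles[0]*0])]))
E
```

```text
[ 0.53982003 -0.22092779  0.1096919 ] [[-4.3, -0.2], [0.9, -2.7], [-0.2, -0.6], [-3.0, 3.2], [1.3, -0.6], [1.4, -1.3], [1.7, 1.8], [-0.5, 6.0], [-4.0, 5.9]]
peg [ 0.5448 -0.2166  0.06  ] feed [5.4 3.7]
wheelhub [ 0.5153 -0.2121  0.05  ] feed [-23.4  11.4]
cpeg [ 0.538  -0.3268  0.052 ] feed [ -13.4 -105.1]
cpivot [ 0.5233 -0.3003  0.04  ] feed [-25.1 -77.1]
pivot [ 0.603  -0.2241  0.04  ] feed [ 62.4 -10.1]
[[ 0.5067 -0.1944  0.073 ]
 [ 0.4636 -0.1317  0.05  ]
 [ 0.5337 -0.12    0.05  ]
 [ 0.6047 -0.1162  0.05  ]
 [ 0.6082 -0.2939  0.05  ]]
```

View pics/tiles1.png

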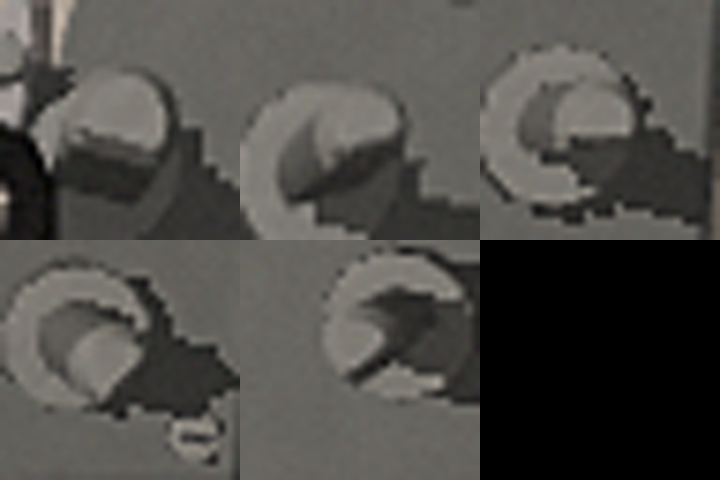

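```bash
P="python3 -m pendant"
$P '[[0,0,0,-0.0186],[0.0181,-0.0013,0.0282,0],[0.0181,-0.0013,0.0282,0],[0.0181,-0.0013,0.0282,0],[0.0181,-0.0013,0.0282,0],[0,0,0,0],[0,0,0,0]]' 0.45 30
python3 - <<'E'
from h import *
go(.5455,-.2166,.045,-3.0315)
E
```

```text
time: 4.8
ee_pos: [0.5449, -0.2133, 0.12]
eef_rot: [-0.059, 0.998, 0.001, -0.001]
ft_force: [0.9, 0.4, 0.2]
width: 0.0482
grip_force: 0.0
go [-0.0003 -0.0035  0.075 ] rows 1.8 turn 0.0075 0.1 head -3.024 j [-0.13, 0.36, 0.51, 1.73, -0.2, 1.1, 2.14] t 4.8
```

```bash
P="python3 -m pendant"
$P '[[0,-0.0035,0.02,0],[0,0,0.02,0],[0,0,0.02,0],[0,0,0.015,0],[0,0,0,0]]' 0.35
$P '[[0,0,0,0],[0,0,0,0],[0,0,0,0],[0,0,0,0],[0,0,0,0]]' 0 30
```

```text
time: 5.22
ee_pos: [0.5468, -0.2163, 0.0443]
eef_rot: [-0.059, 0.998, 0.0, -0.001]
ft_force: [-0.1, 0.1, 0.4]
width: 0.0313
grip_force: 0.0
time: 5.63
ee_pos: [0.5472, -0.2169, 0.0469]
eef_rot: [-0.059, 0.998, 0.0, 0.001]
ft_force: [-2.4, 3.9, 7.3]
width: 0.009
grip_force: 30.0
```

```bash
P="python3 -m pendant"
$P '[[0.0012,-0.0072,0,0],[0.0003,-0.0073,0,0],[-0.0006,-0.0073,0,0],[-0.0015,-0.0072,0,0],[-0.0023,-0.007,0,0],[-0.0027,-0.0057,0,0],[0,0,0,0],[0,0,0,0]]'
python3 - <<'E'
from h import *
s=r.read_state();p=np.load('feed.npy');d=np.array(s['ee_pos'])[:2]-p[:2];a=p[2]
q=np.array([[np.cos(a),np.sin(a)],[-np.sin(a),np.cos(a)]])@d*1e3;print(q,'theta',np.arctan2(q[1]+10,q[0]-65)%6.283-np.radians(166.9))
E
```

```text
time: 6.3
ee_pos: [0.5569, -0.257, 0.0466]
eef_rot: [-0.059, 0.998, 0.001, -0.0]
ft_force: [-6.1, 7.5, 11.2]
width: 0.0092
grip_force: 30.0
[ 12.99680682 -37.68034373] theta 0.7175909828658438
```

```bash
P="python3 -m pendant"
$P '[[-0.0007,-0.0014,0,0],[0,0,0,0],[0,0,0,0],[0.001,0.002,0,0],[0.001,0.002,0,0],[0,0,0,0]]'
$P '[[0,0,0,0],[0,0,0,0],[0,0,0,0]]' 0.3
$P '[[0,0,-0.03,0],[0,0,-0.04,0],[0,0,-0.04,0],[0,0,-0.04,0],[-0.03,0.03,-0.02,0],[-0.03,0.03,0,0],[0,0,0,0]]' 0.6
python3 - <<'E'
from h import *
go(.43,.156,.2,None)
c=cam('wrist'); save(c,'w3.png',(120,0,480,240),2)
np.savez('w3.npz',**c)
E
```

```text
time: 6.8
ee_pos: [0.5553, -0.2544, 0.0466]
eef_rot: [-0.059, 0.998, 0.001, -0.0]
ft_force: [-4.8, 6.6, 9.0]
width: 0.0087
grip_force: 30.0
time: 7.05
ee_pos: [0.5556, -0.256, 0.0462]
eef_rot: [-0.059, 0.998, -0.0, 0.0]
ft_force: [0.1, -0.1, 0.4]
width: 0.0212
grip_force: 0.0
time: 7.63
ee_pos: [0.6101, -0.1852, 0.2148]
eef_rot: [-0.063, 0.998, 0.002, 0.003]
ft_force: [0.7, 3.0, -1.8]
width: 0.0515
grip_force: 0.0
go [0.1356 0.3612 0.0151] rows 9.3 turn 0 0.0 head -3.015 j [-0.16, 0.39, 0.5, 1.48, -0.2, 1.32, 2.06] t 7.63
```

View pics/w3.png

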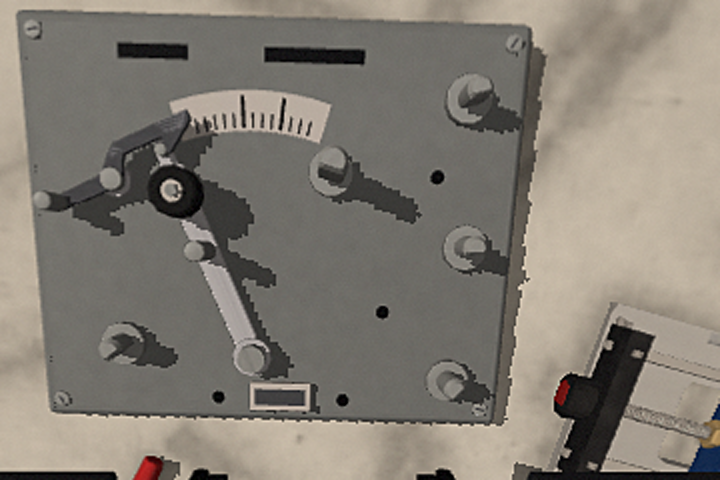

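```bash
P="python3 -m pendant"
$P '[[0.0021,0.0391,0,0],[0.0021,0.0391,0,0],[0.0021,0.0391,0,0],[0.0021,0.0391,0,0],[0.0021,0.0391,0,0],[0.0021,0.0391,0,0],[0.0021,0.0391,0,0],[0.0021,0.0391,0,0]]' 1 >/dev/null
$P '[[0.0021,0.0391,0.02,0],[0.0021,0.0391,0.02,0],[0,0,0.025,0],[0,0,0.025,0],[0,0,0,0],[0,0,0,0]]'
python3 - <<'E'
from h import *
go(.44,.156,.1,None)
c=cam('wrist'); np.savez('w4.npz',**c)
tiles=[]
for t,z in [('drive_roller',.029),('collar',.014),('pulley1',.02)]:
    for o in r.outline_of(t,'wrist')[:2]:
        if o['score']<.4: continue
        m=cv2.moments(o['mask'].astype(np.uint8),True); q=[m['m10']/m['m00'],m['m01']/m['m00']]
        print(t,round(o['score'],2),np.round(o['bbox'],1).tolist(),np.round(q,1),p2w(c,q,z/2).round(4).tolist())
        u,v=np.round(q).astype(int); x0,y0=max(u-32,0),max(v-32,0); print(x0,y0)
        tiles.append(cv2.resize(c['img'][y0:y0+64,x0:x0+64,::-1],(384,288*4//3),interpolation=cv2.INTER_CUBIC)[:, :])
while len(tiles)<4: tiles.append(tiles[0]*0)
cv2.imwrite('pics/t2.png',cv2.resize(np.vstack([np.hstack(tiles[:2]),np.hstack(tiles[2:4])]),(600,600)))
E
```

```text
time: 8.85
ee_pos: [0.5384, 0.1869, 0.125]
eef_rot: [-0.058, 0.998, -0.001, -0.001]
ft_force: [0.2, -0.3, 1.6]
width: 0.0872
grip_force: 0.0
go [ 0.1013 -0.0193  0.0253] rows 2.5 turn 0 0.0 head -3.0259 j [-0.67, 0.3, 0.3, 1.76, -0.1, 1.1, 1.35] t 8.85
drive_roller 0.68 [259.2, 82.0, 66.0, 71.0] [257.2  82.6] [[0.4418, 0.156, 0.0145]]
225 51
collar 0.79 [401.4, 82.2, 46.5, 44.9] [399.1  80.7] [[0.4265, 0.2679, 0.007]]
367 49
pulley1 0.87 [451.1, 204.2, 53.1, 46.7] [450.8 204.8] [[0.5213, 0.3328, 0.01]]
419 173
pulley1 0.78 [167.8, 171.1, 50.2, 50.2] [168.7 171.6] [[0.5204, 0.0878, 0.01]]
137 140
```

View pics/t2.png

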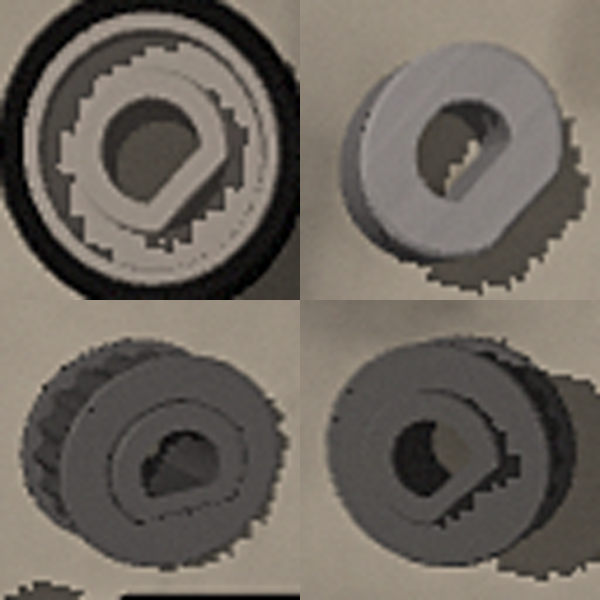

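```bash
python3 - <<'E'
from h import *
c=dict(np.load('w4.npz'))
def ang(n,o,a,b,ctr,z):
    S=lambda q:np.array(q)/4.6875+o
    A,B,C=p2w(c,[S(a),S(b),S(ctr)],z)[:,:2]; t=B-A; nn=np.array([-t[1],t[0]])
    if nn@((A+B)/2-C)<0: nn=-nn
    nn/=np.linalg.norm(nn)
    print(n,'centre',C.round(4),'flat heading',np.arctan2(nn[1],nn[0]).round(3),'dist',(nn@((A+B)/2-C)).round(4))
ang('roller boss',[225,51],(150,232),(230,163),(152,153),.026)
ang('roller bore',[225,51],(150,205),(201,150),(152,153),.026)
ang('collar',[367,49],(190,246),(261,180),(163,150),.014)
ang('pA bore',[419,173],(145,197),(220,185),(172,161),.018)
ang('pA hub',[419,173],(133,224),(243,200),(172,161),.018)
ang('pB hub',[137,140],(135,222),(205,163),(138,155),.018)
c=dict(np.load('w3.npz'));p=np.load('feed.npy')
P=T(p,np.array([[-30,30,73],[-66,97,50],[5,101,50],[76,97,50],[60,-80,50]])/1e3)
tl=[]
for u,v in w2p(c,P).round().astype(int):
    print(u-13,v-13); t=cv2.resize(c['img'][v-13:v+13,u-13:u+13,::-1],(260,260),interpolation=cv2.INTER_LANCZOS4); t=cv2.convertScaleAbs(t,alpha=1.3); cv2.circle(t,(130,130),2,(0,0,255),-1); tl.append(t)
tl.append(tl[0]*0)
cv2.imwrite('pics/t3.png',np.vstack([np.hstack(tl[:3]),np.hstack(tl[3:])]))
E
```

```text
roller boss centre [0.4438 0.1572] flat heading 0.795 dist 0.0089
roller bore centre [0.4438 0.1572] flat heading 0.902 dist 0.0052
collar centre [0.4276 0.2677] flat heading 0.886 dist 0.0151
pA bore centre [0.5214 0.3328] flat heading 0.284 dist 0.006
pA hub centre [0.5214 0.3328] flat heading 0.346 dist 0.0103
pB hub centre [0.5204 0.0888] flat heading 0.786 dist 0.0084
273 68
347 30
345 111
336 182
162 164
```

View pics/t3.png

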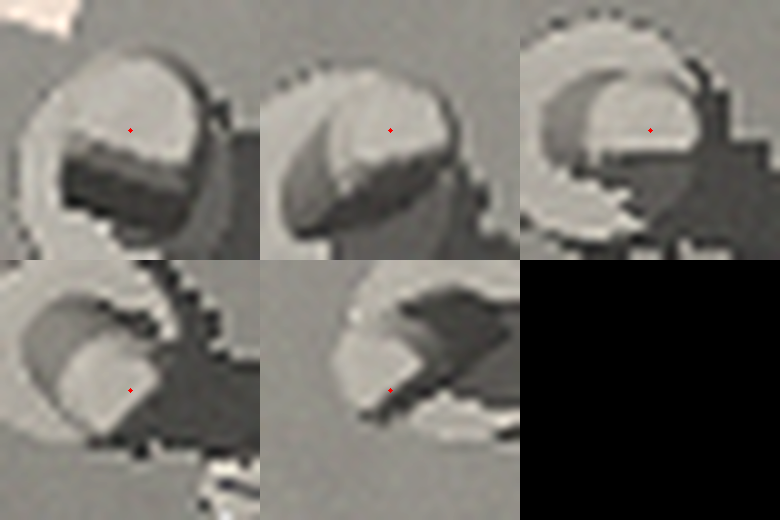

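```bash
P="python3 -m pendant"
$P '[[0.0325,-0.0062,0,0],[0.0325,-0.0062,0,0],[0.0324,-0.0062,0,0],[0,0,0,0.1161],[0,0,0,0.1161],[0,0,0,0.1161],[0,0,0,0.1161],[0,0,0,0.1161]]' 1 5 >/dev/null
$P '[[0,0,0,0.1161],[0,0,0,0.1161],[0,0,0,0.1161],[0,0,0,0.1161],[0,0,0.02,0],[0,0,0.02,0],[0,0,0,0],[0,0,0,0]]'
python3 - <<'E'
from h import *
go(.4433,.157,.015,-4.07)
E
```

```text
time: 10.38
ee_pos: [0.4443, 0.158, 0.0862]
eef_rot: [0.448, 0.894, -0.0, -0.0]
ft_force: [-0.4, 0.5, 0.8]
width: 0.0868
grip_force: 0.0
go [-0.0002 -0.0014  0.0712] rows 1.7 turn -0.0002 0.0 head 2.213 j [-0.75, 0.14, 0.33, 2.04, -0.05, 0.97, 0.25] t 10.38
```

```bash
P="python3 -m pendant"
$P '[[0,-0.0014,0.025,0],[0,0,0.025,0],[0,0,0.021,0],[0,0,0,0],[0,0,0,0]]'
$P '[[0,0,0,0],[0,0,0,0],[0,0,0,0],[0,0,0,0],[0,0,0,0]]' 0 5
$P '[[0,0,0,0],[0,0,0,0],[0,0,0,-0.1208],[0,0,0,-0.1208],[0,0,0,-0.1208],[0,0,0,-0.1208],[0,0,0,-0.1208],[0,0,0,-0.1208]]' 0.75
$P '[[0,0,0,-0.1208],[0,0,0,-0.1208],[0,0,0,-0.1208],[0,0,0,-0.1208],[0,0,0,-0.1208],[0,0,0,-0.1208],[0,0,0,-0.1208],[0,0,0,0]]'
$P '[[0,0,0,0],[0,0,0,0],[0,0,0,0],[0,0,0,0],[0,0,0,0]]' 0 25
python3 - <<'E'
from h import *
go(.5067,-.1944,.12,-3.44)
E
```

```text
time: 10.8
ee_pos: [0.4435, 0.1575, 0.0156]
eef_rot: [0.448, 0.894, -0.0, 0.0]
ft_force: [0.9, -0.9, 0.8]
width: 0.0873
grip_force: 0.0
time: 11.22
ee_pos: [0.4434, 0.1577, 0.0152]
eef_rot: [0.448, 0.894, 0.0, 0.0]
ft_force: [1.1, 0.8, -0.8]
width: 0.0613
grip_force: 0.0
time: 11.88
ee_pos: [0.4431, 0.1574, 0.0146]
eef_rot: [0.099, 0.995, -0.0, -0.0]
ft_force: [-0.2, 0.7, -1.4]
width: 0.0652
grip_force: 0.0
time: 12.55
ee_pos: [0.4431, 0.1574, 0.0146]
eef_rot: [-0.318, 0.948, 0.0, -0.0]
ft_force: [-0.1, -0.2, -0.4]
width: 0.0649
grip_force: 0.0
time: 12.97
ee_pos: [0.4431, 0.1575, 0.0146]
eef_rot: [-0.315, 0.949, 0.0, -0.0]
ft_force: [0.1, 0.6, -0.4]
width: 0.0493
grip_force: 25.0
go [ 0.1595 -0.3201 -0.1054] rows 8.9 turn 0.9396 7.5 head -2.5004 j [-0.52, 0.25, 0.09, 2.08, -0.03, 0.81, 1.8] t 12.97
```

```bash
P="python3 -m pendant"
$P '[[0,0,0,0],[0,0,0,0],[0,0,0,0],[0,0,0,0.1208],[0,0,0,0.1208],[0,0,0,0.1208],[0,0,0,0.1208],[0,0,0,0.1208]]' 0.75 >/dev/null
$P '[[0,0,0,0.1208],[0,0,0,0.1208],[0,0,0,0.1208],[0,0,0,0.1208],[0,0,0,0.1208],[0,0,0,0.1208],[0,0,0,0.1208],[0,0,0,0.1208]]' >/dev/null
$P '[[0,0,0,0],[0,0,0,0],[0,0,0,0],[0,0,0,0],[0,0,0,0],[0,0,0,0],[0,0,0,0]]' 0 25
$P '[[0,0,-0.03,0],[0,0,-0.03,0],[0,0,-0.04,0],[0,0,-0.02,0],[0,0,0,0],[0,0,0,0]]'
python3 - <<'E'
from h import *
go(.5067,-.1944,.135,1.27)
c=cam('wrist'); save(c,'w5.png')
E
```

```text
time: 14.88
ee_pos: [0.4431, 0.1574, 0.0146]
eef_rot: [0.447, 0.894, 0.0, -0.0]
ft_force: [-0.1, 0.6, 0.2]
width: 0.0489
grip_force: 25.0
time: 15.38
ee_pos: [0.4436, 0.1578, 0.1354]
eef_rot: [0.447, 0.894, 0.001, 0.0]
ft_force: [0.2, 0.4, -1.2]
width: 0.0487
grip_force: 25.0
go [-3.196e-01 -1.607e-01 -1.000e-04] rows 8.6 turn 0.9439 7.6 head 2.2139 j [-0.76, 0.07, 0.34, 2.0, -0.03, 1.08, 0.23] t 15.38
```

View pics/w5.png

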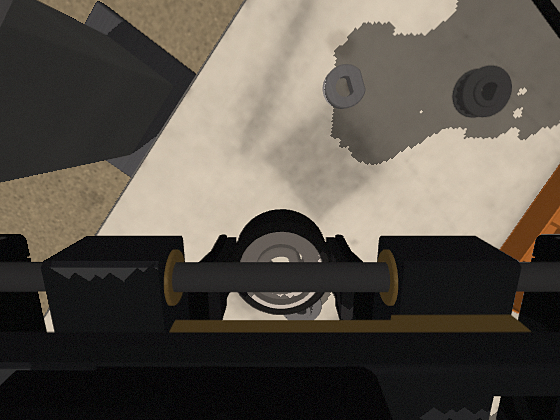

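```bash
P="python3 -m pendant"
$P '[[-0.0354,-0.0179,0,0],[-0.0354,-0.0179,0,0],[-0.0354,-0.0179,0,0],[-0.0354,-0.0179,0,0],[-0.0354,-0.0179,0,0],[-0.0354,-0.0179,0,0],[-0.0354,-0.0179,0,0],[-0.0354,-0.0179,0,0]]' >/dev/null
$P '[[-0.0354,-0.0179,0,0],[0,0,0,0.118],[0,0,0,0.118],[0,0,0,0.118],[0,0,0,0.118],[0,0,0,0.118],[0,0,0,0.118],[0,0,0,0.118]]'
$P '[[0,0,0,0.118],[0,0,0.02,0],[0,0,0,0],[0,0,0,0]]'
python3 - <<'E'
from h import *
go(.5056,-.194,.041,1.27)
c=cam('wrist'); np.savez('w6.npz',**c)
P=[[.5056,-.194,.073]]; u,v=w2p(c,P).round().astype(int)[0]; print(u,v)
save(c,'w6.png',(160,180,400,360),3)
E
```

```text
time: 16.77
ee_pos: [0.504, -0.194, 0.1327]
eef_rot: [0.771, 0.637, -0.001, -0.001]
ft_force: [-0.3, 0.3, -1.4]
width: 0.049
grip_force: 25.0
time: 17.1
ee_pos: [0.5036, -0.1939, 0.1128]
eef_rot: [0.805, 0.593, -0.002, -0.001]
ft_force: [0.6, -0.5, -0.8]
width: 0.0485
grip_force: 25.0
go [0.0006 0.0022 0.0718] rows 1.7 turn 0.0004 0.0 head 1.2704 j [-0.4, 0.32, 0.8, 1.86, -0.25, 1.07, 0.2] t 17.1
282 234
```

View pics/w6.png

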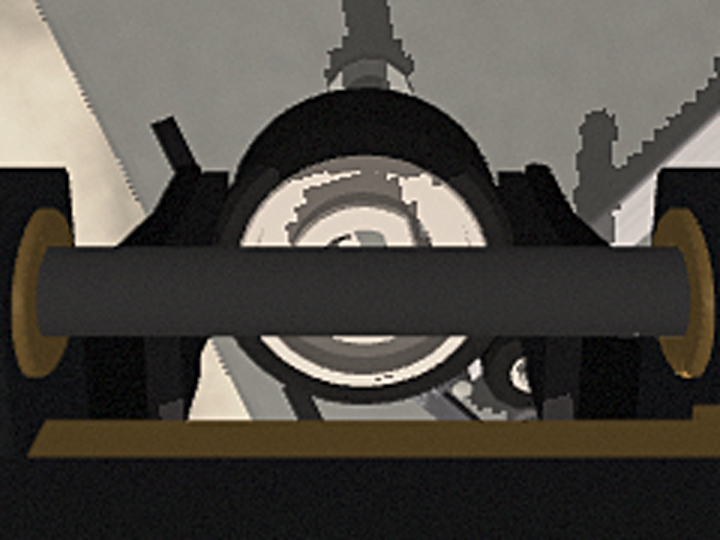

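```bash
P="python3 -m pendant"
$P '[[0.0006,0.0022,0.012,0],[0,0,0.01,0],[0,0,0,0],[0,0,0,0]]'
$P '[[0,0,0.004,0],[0,0,0.004,0],[0,0,0,0]]'
$P '[[0,0,0.003,0],[0,0,0.003,0],[0,0,0,0]]'
```

```text
time: 17.48
ee_pos: [0.5068, -0.1942, 0.0918]
eef_rot: [0.805, 0.593, -0.001, -0.001]
ft_force: [0.4, -0.1, -0.4]
width: 0.0488
grip_force: 25.0
time: 17.73
ee_pos: [0.5068, -0.194, 0.084]
eef_rot: [0.805, 0.593, -0.0, -0.001]
ft_force: [-1.7, 1.3, -1.9]
width: 0.0488
grip_force: 25.0
time: 17.98
ee_pos: [0.5064, -0.1938, 0.0777]
eef_rot: [0.805, 0.593, -0.001, -0.001]
ft_force: [-3.4, 1.6, -2.4]
width: 0.049
grip_force: 25.0
```

```bash
P="python3 -m pendant"
$P '[[0,-0.001,0.006,0],[0,0,0.007,0],[0,0,0.008,0],[0,0,0,0]]'
$P '[[0,0,0.007,0],[0,0,0.006,0],[0,0,0.003,0],[0,0,0,0]]'
```

```text
time: 18.32
ee_pos: [0.506, -0.1937, 0.0561]
eef_rot: [0.805, 0.593, -0.0, -0.0]
ft_force: [-0.2, 0.9, -1.2]
width: 0.0488
grip_force: 25.0
time: 18.65
ee_pos: [0.5062, -0.1939, 0.041]
eef_rot: [0.805, 0.593, -0.0, -0.0]
ft_force: [-3.0, 0.6, -2.3]
width: 0.049
grip_force: 25.0
```

```bash
P="python3 -m pendant"
$P '[[0,0,0.001,0],[0,0,0,0],[0,0,0,0],[0,0,0,0],[0,0,0,0]]' 0.75
$P '[[0,0,-0.02,0],[0,0,-0.04,0],[0,0,-0.04,0],[0,0,-0.02,0],[0,0,0,-0.12],[0,0,0,-0.12],[0,0,0,-0.12],[0,0,0,-0.12]]' 1
python3 - <<'E'
from h import *
go(.52,.27,.135,2.214)
E
```

```text
time: 19.07
ee_pos: [0.5069, -0.194, 0.041]
eef_rot: [0.805, 0.593, 0.0, 0.0]
ft_force: [0.6, -0.5, -0.1]
width: 0.0644
grip_force: 0.0
time: 19.73
ee_pos: [0.5067, -0.1939, 0.161]
eef_rot: [0.639, 0.769, 0.0, 0.0]
ft_force: [-0.1, -0.3, -0.6]
width: 0.0868
grip_force: 0.0
go [0.4536 0.0983 0.026 ] rows 11.1 turn -0.4585 3.7 head 1.7555 j [-0.37, 0.24, 0.75, 1.81, -0.18, 1.16, 0.62] t 19.73
```

```bash
P="python3 -m pendant"
$P '[[0.041,0,0,0],[0.041,0,0,0],[0.041,0,0,0],[0.041,0,0,0],[0.041,0,0,0],[0.041,0,0,0],[0.041,0,0,0],[0.041,0,0,0]]' >/dev/null
$P '[[0.041,0,0.02,0],[0,0,0.016,0],[0,0,0,0],[0,0,0,0]]'
cat >> h.py <<'E'
def find(c,things,zs={'drive_roller':.026,'collar':.014,'pulley1':.017}):
    for t in things:
        for o in r.outline_of(t,c['n']):
            if o['score']<.35: continue
            cn=max(cv2.findContours(o['mask'].astype(np.uint8),0,2)[0],key=cv2.contourArea)
            q=cn[:,0].mean(0); m=cv2.moments(cn); q=[m['m10']/m['m00'],m['m01']/m['m00']]
            print(t,round(o['score'],2),np.round(o['bbox'],1).tolist(),p2w(c,q,zs[t]/2)[0].round(4))
E
python3 - <<'E'
from h import *
c=cam('wrist'); np.savez('w7.npz',**c); find(c,['collar','pulley1'])
go(.4274,.2678,.1,3.33)
E
```

```text
time: 20.73
ee_pos: [0.4413, 0.165, 0.1262]
eef_rot: [0.641, 0.767, -0.001, 0.0]
ft_force: [-0.1, 0.9, 0.4]
width: 0.0868
grip_force: 0.0
collar 0.64 [286.4, 76.8, 44.3, 42.7] [0.4272 0.2679 0.007 ]
pulley1 0.68 [425.6, 20.1, 62.1, 36.8] [0.5227 0.328  0.0085]
pulley1 0.65 [349.1, 304.1, 39.5, 26.7] [0.5237 0.0792 0.0085]
go [0.1041 0.0032 0.0275] rows 2.6 turn -1.5829 12.7 head 1.7471 j [-0.87, 0.08, 0.44, 2.01, -0.04, 1.06, -0.24] t 20.88
```

```bash
P="python3 -m pendant"
$P '[[0.035,0.0011,0.02,0],[0.035,0.0011,0.02,0],[0.0341,0.001,0.02,0],[0,0,0.02,0],[0,0,0.018,0],[0,0,0,0],[0,0,0,0]]' 0.8
python3 - <<'E'
from h import *
go(.4273,.2678,.013,1.747)
E
```

```text
time: 21.47
ee_pos: [0.4266, 0.2678, 0.0288]
eef_rot: [0.642, 0.767, -0.0, 0.0]
ft_force: [-0.5, -0.2, 0.8]
width: 0.0696
grip_force: 0.0
go [-0.0001  0.0007  0.0158] rows 0.4 turn 0.0009 0.0 head 1.7479 j [-0.96, 0.3, 0.34, 2.0, -0.13, 0.86, -0.36] t 21.47
```

```bash
P="python3 -m pendant"
$P '[[0,0.0007,0.0157,0],[0,0,0,0]]' 0.7 >/dev/null
$P '[[0,0,0,0],[0,0,0,0],[0,0,0,0],[0,0,0,0],[0,0,0,0],[0,0,0,0],[0,0,0,0],[0,0,0,0]]' 0 5
$P '[[0,0,0,0],[0,0,0,0],[0,0,0,0],[0,0,0,-0.1208],[0,0,0,-0.1208],[0,0,0,-0.1208],[0,0,0,-0.1208],[0,0,0,-0.1208]]' 0.6 >/dev/null
$P '[[0,0,0,-0.1208],[0,0,0,-0.1208],[0,0,0,-0.1208],[0,0,0,-0.1208],[0,0,0,-0.1208],[0,0,0,-0.1208],[0,0,0,-0.1208],[0,0,0,-0.1208]]' >/dev/null
$P '[[0,0,0,0],[0,0,0,0],[0,0,0,0],[0,0,0,0],[0,0,0,0],[0,0,0,0],[0,0,0,0]]' 0 20
$P '[[0,0,-0.03,0],[0,0,-0.04,0],[0,0,-0.04,0],[0,0,-0.02,0],[0,0,0,0],[0,0,0,0]]'
python3 - <<'E'
from h import *
go(.506,-.1938,.143,2.342)
E
```

```text
time: 22.3
ee_pos: [0.427, 0.269, 0.0131]
eef_rot: [0.641, 0.767, 0.0, -0.0]
ft_force: [-1.8, -0.9, 5.3]
width: 0.0335
grip_force: 5.0
time: 24.22
ee_pos: [0.4268, 0.2689, 0.0126]
eef_rot: [-0.089, 0.996, 0.0, -0.0]
ft_force: [-0.2, 0.0, -1.0]
width: 0.0328
grip_force: 20.0
time: 24.72
ee_pos: [0.4273, 0.2693, 0.1437]
eef_rot: [-0.089, 0.996, 0.001, 0.001]
ft_force: [-0.1, 0.4, -0.9]
width: 0.0329
grip_force: 20.0
go [ 0.0046 -0.4697  0.    ] rows 11.3 turn 0.9776 7.8 head -2.9636 j [-0.72, 0.14, 0.07, 1.89, -0.01, 1.11, 1.11] t 24.72
```

```bash
P="python3 -m pendant"
$P '[[0.0004,-0.0391,0,0],[0.0004,-0.0391,0,0],[0.0004,-0.0391,0,0],[0.0004,-0.0391,0,0],[0.0004,-0.0391,0,0],[0.0004,-0.0391,0,0],[0.0004,-0.0391,0,0],[0.0004,-0.0391,0,0]]' >/dev/null
$P '[[0.0004,-0.0391,0,0],[0.0004,-0.0391,0,0],[0.0004,-0.0391,0,0],[0.0004,-0.0391,0,0],[0,0,0,0.1222],[0,0,0,0.1222],[0,0,0,0.1222],[0,0,0,0.1222]]' >/dev/null
$P '[[0,0,0,0.1222],[0,0,0,0.1222],[0,0,0,0.1222],[0,0,0,0.1222],[0,0,0.02,0],[0,0,0.02,0],[0,0,0,0],[0,0,0,0]]'
python3 - <<'E'
from h import *
go(.506,-.1938,.088,2.342)
E
```

```text
time: 26.72
ee_pos: [0.5039, -0.1936, 0.1011]
eef_rot: [0.389, 0.921, -0.001, -0.002]
ft_force: [0.1, -0.3, 0.5]
width: 0.033
grip_force: 20.0
go [-0.0017  0.0014  0.0131] rows 0.3 turn 0.0 0.0 head 2.342 j [-0.24, 0.3, 0.61, 1.87, -0.19, 1.04, 1.22] t 26.72
```

```bash
P="python3 -m pendant"
$P '[[-0.0016,0.0013,0.012,0],[0,0,0,0],[0,0,0,0]]'
$P '[[0,0,0.004,0],[0,0,0.004,0],[0,0,0.002,0],[0,0,0,0]]'
```

```text
time: 26.97
ee_pos: [0.5073, -0.194, 0.0904]
eef_rot: [0.389, 0.921, -0.0, -0.0]
ft_force: [0.2, 0.3, -0.5]
width: 0.0328
grip_force: 20.0
time: 27.3
ee_pos: [0.5064, -0.1937, 0.0798]
eef_rot: [0.389, 0.921, -0.0, -0.001]
ft_force: [-2.4, 1.1, -2.0]
width: 0.0335
grip_force: 20.0
```

```bash
P="python3 -m pendant"
$P '[[0.0006,-0.0006,0.005,0],[0,0,0.005,0],[0,0,0.004,0],[0,0,0.0015,0],[0,0,0,0],[0,0,0,0]]'
```

```text
time: 27.8
ee_pos: [0.5062, -0.1939, 0.0647]
eef_rot: [0.389, 0.921, -0.0, -0.0]
ft_force: [-3.3, 1.5, -2.2]
width: 0.0329
grip_force: 20.0
```

```bash
P="python3 -m pendant"
$P '[[0,0,0,0],[0,0,0,0],[0,0,0,0],[0,0,0,0]]' 0.6 >/dev/null
$P '[[0,0,-0.02,0],[0,0,-0.04,0],[0,0,-0.04,0],[-0.0162,0.031,0,0],[-0.0162,0.031,0,0],[-0.0162,0.031,0,0],[-0.0162,0.031,0,0],[0,0,0,0]]' >/dev/null
$P '[[0,0,0,-0.1135],[0,0,0,-0.1135],[0,0,0,-0.1135],[0,0,0,-0.1135],[0,0,0,-0.1135],[0,0,0,-0.1135],[0,0,0,-0.1135],[0,0,0,-0.1135]]' 1 >/dev/null
$P '[[0,0,0,0],[0,0,0,0]]'
python3 - <<'E'
from h import *
go(.64,-.15,.16,3.25)
c=cam('wrist'); np.savez('w8.npz',**c); p=np.load('feed.npy')
P=T(p,np.array([[-30,30,66],[-66,97,50],[5,101,50],[76,97,50]])/1e3)
tl=[]
for (u,v),h in zip(w2p(c,P).round().astype(int),[28,18,18,18]):
    u=max(u,h);v=max(v,h); print(u-h,v-h,300/(2*h)); t=cv2.resize(c['img'][v-h:v+h,u-h:u+h,::-1],(300,300),interpolation=cv2.INTER_LANCZOS4); t=cv2.convertScaleAbs(t,alpha=1.3);tl.append(t)
cv2.imwrite('pics/t4.png',np.vstack([np.hstack(tl[:2]),np.hstack(tl[2:])]))
E
```

```text
time: 29.63
ee_pos: [0.6407, -0.1542, 0.1652]
eef_rot: [-0.052, 0.999, 0.0, 0.0]
ft_force: [-0.2, 0.1, -0.5]
width: 0.0868
grip_force: 0.0
go [0.0003 0.0042 0.0052] rows 0.2 turn -0.0034 0.0 head -3.0366 j [-0.13, 0.47, 0.41, 1.47, -0.19, 1.24, 1.97] t 29.63
218 0 5.357142857142857
320 0 8.333333333333334
321 60 8.333333333333334
313 150 8.333333333333334
```

View pics/t4.png

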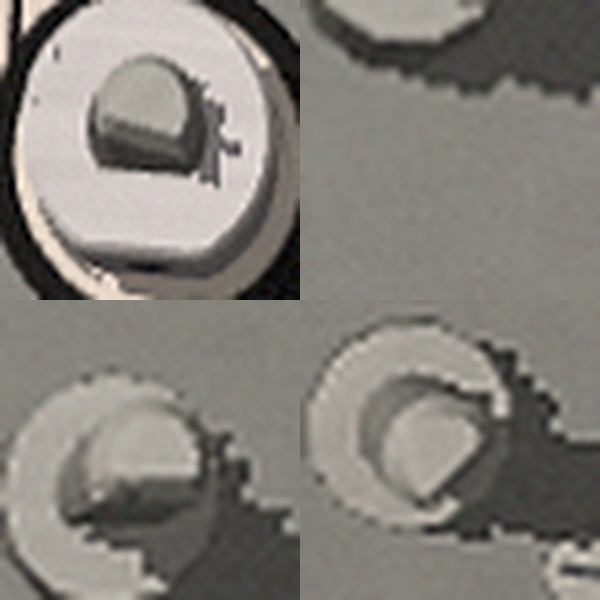

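```bash
python3 - <<'E'
from h import *
c=dict(np.load('w8.npz')); p=np.load('feed.npy')
for n,o,a,b,ctr,L in [('thin1',[313,150],(185,140),(120,200),(129,144),[.076,.097,.05]),('thin2',[321,60],(108,182),(196,172),(142,161),[.005,.101,.05])]:
    S=lambda q:np.array(q)/8.333+o
    A,B,C=p2w(c,[S(a),S(b),S(ctr)],.05)[:,:2]; t=B-A; nn=np.array([-t[1],t[0]]); nn*=np.sign(nn@((A+B)/2-C)); nn/=np.linalg.norm(nn)
    print(n,C.round(4),'fit',T(p,[L])[0].round(4),'flat',np.arctan2(nn[1],nn[0]).round(3),(nn@((A+B)/2-C)).round(4))
S=lambda q:np.array(q)/5.357+[218,0]
print('main',p2w(c,[S((142,110))],.073).round(4), 'collar edge', np.diff(p2w(c,[S((75,250)),S((200,265))],.066),axis=0), 'shaft edge',np.diff(p2w(c,[S((105,120)),S((185,140))],.073),axis=0))
go(.5,.1,.16)
E
```

```text
thin1 [ 0.6042 -0.1185] fit [ 0.6047 -0.1162  0.05  ] flat 0.871 0.0036
thin2 [ 0.5345 -0.1209] fit [ 0.5337 -0.12    0.05  ] flat 0.212 0.0015
main [[ 0.5069 -0.1945  0.073 ]] collar edge [[9.82370223e-05 1.69699128e-02 0.00000000e+00]] shaft edge [[0.00125119 0.01047249 0.        ]]
go [0.1134 0.2674 0.0051] rows 7.0 turn 0 0.0 head -3.0371 j [-0.13, 0.47, 0.41, 1.47, -0.19, 1.24, 1.97] t 29.68
```

```bash
P="python3 -m pendant"
$P '[[0.0073,0.0389,0,0],[0.0073,0.0389,0,0],[0.0073,0.0389,0,0],[0.0073,0.0389,0,0],[0.0073,0.0389,0,0],[0.0073,0.0389,0,0],[0.0073,0.0389,0,0],[0.0073,0.0389,0,0]]' >/dev/null
$P '[[0.0073,0.0389,0.02,0],[0,0,0.02,0],[0,0,0,0],[0,0,0,0]]'
python3 - <<'E'
from h import *
c=cam('wrist'); np.savez('w9.npz',**c); find(c,['pulley1'])
go(.5204,.0888,.1,-3.5)
c0=dict(np.load('w4.npz')); print('old', w2p(c,[[.5204,.0888,.018],[.5214,.3328,.018]]).round(1))
tl=[]
for P in [[.5204,.0888,.018],[.5214,.3328,.018]]:
    for k in (c0,c):
        u,v=w2p(k,[P]).round().astype(int)[0]; print(u-32,v-32)
        tl.append(cv2.resize(k['img'][v-32:v+32,u-32:u+32,::-1],(300,300),interpolation=cv2.INTER_CUBIC))
cv2.imwrite('pics/t5.png',np.vstack([np.hstack(tl[:2]),np.hstack(tl[2:])]))
E
```

```text
time: 30.68
ee_pos: [0.5376, 0.1841, 0.1259]
eef_rot: [-0.053, 0.999, -0.001, -0.001]
ft_force: [0.3, -0.1, 0.3]
width: 0.0869
grip_force: 0.0
pulley1 0.89 [172.9, 174.3, 47.3, 47.6] [0.5208 0.0873 0.0085]
pulley1 0.6 [453.0, 204.1, 54.4, 46.8] [0.5218 0.334  0.0085]
go [ 0.0285 -0.0921  0.0275] rows 2.4 turn 0.4636 3.7 head -3.0364 j [-0.62, 0.29, 0.25, 1.76, -0.08, 1.1, 1.33] t 30.78
old [[169.9 175.2]
 [458.2 206.7]]
134 141
138 143
424 175
426 175
```

View pics/t5.png

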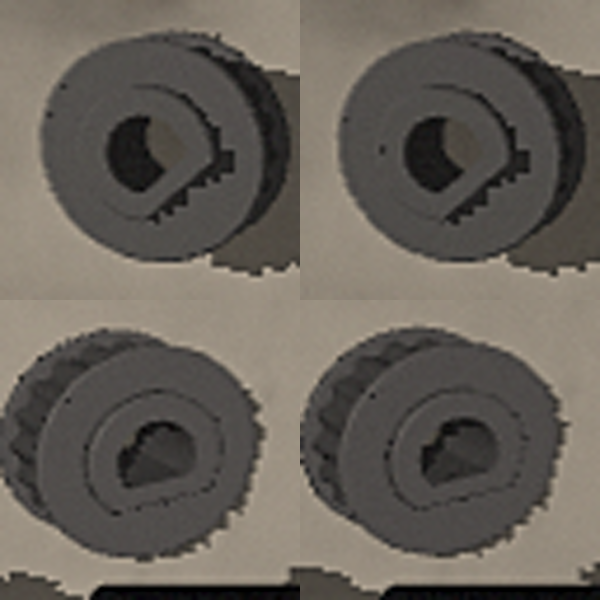

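```bash
P="python3 -m pendant"
$P '[[0.0095,-0.0309,0.02,0],[0.0095,-0.0309,0.02,0],[0.0095,-0.0308,0.02,0],[0,0,0.02,0],[0,0,0.015,0],[0,0,0,0],[0,0,0,0]]' 0.8
python3 - <<'E'
from h import *
go(.5206,.0883,.014,-3.036)
E
```

```text
time: 31.37
ee_pos: [0.5203, 0.0886, 0.0321]
eef_rot: [-0.053, 0.999, -0.0, 0.0]
ft_force: [0.5, 0.2, -0.1]
width: 0.0697
grip_force: 0.0
go [-0.0002 -0.0003  0.0181] rows 0.4 turn 0.0009 0.0 head -3.0351 j [-0.5, 0.34, 0.28, 1.94, -0.12, 0.88, 1.52] t 31.37
```

```bash
P="python3 -m pendant"
$P '[[0,0,0.018,0],[0,0,0,0],[0,0,0,0],[0,0,0,0],[0,0,0,0],[0,0,0,0],[0,0,0,0],[0,0,0,0]]' 0 15
$P '[[0,0,-0.01,0],[0.03,0,0,0],[0.03,0,0,0],[0,0,0,0],[0,0,0.0095,0],[0,0,0,0],[0,0,0,0]]'
$P '[[0,0,0,0],[0,0,0,0],[0,0,0,0],[0,0,0,0.1208],[0,0,0,0.1208],[0,0,0,0.1208],[0,0,0,0.1208],[0,0,0,0.1208]]' 0.65 >/dev/null
$P '[[0,0,0,0.1208],[0,0,0,0.1208],[0,0,0,0.1208],[0,0,0,0.1208],[0,0,0,0.1208],[0,0,0,0.1208],[0,0,0,0.1208],[0,0,0,0.1208]]' >/dev/null
$P '[[0,0,0,0],[0,0,0,0],[0,0,0,0],[0,0,0,0],[0,0,0,0],[0,0,0,0],[0,0,0,0],[0,0,0,0]]' 0 20
$P '[[0,0,-0.03,0],[0,0,-0.04,0],[0,0,-0.04,0],[0,0,0,0],[0,0,0,0]]'
python3 - <<'E'
from h import *
go(.6044,-.117,.123,1.763)
E
```

```text
time: 32.03
ee_pos: [0.5204, 0.0896, 0.0143]
eef_rot: [-0.054, 0.999, 0.0, 0.001]
ft_force: [-1.4, 0.1, 7.2]
width: 0.0395
grip_force: 15.0
time: 32.62
ee_pos: [0.4608, 0.0832, 0.0138]
eef_rot: [-0.054, 0.999, 0.0, 0.0]
ft_force: [0.7, 0.0, 0.2]
width: 0.0394
grip_force: 15.0
time: 34.62
ee_pos: [0.46, 0.0829, 0.0138]
eef_rot: [0.667, 0.745, 0.0, -0.0]
ft_force: [0.4, -0.3, -0.3]
width: 0.0388
grip_force: 20.0
time: 35.03
ee_pos: [0.4614, 0.0835, 0.1259]
eef_rot: [0.667, 0.745, 0.002, 0.001]
ft_force: [-0.6, -0.4, -1.0]
width: 0.0391
grip_force: 20.0
go [-0.215   0.1202  0.003 ] rows 5.9 turn -0.0827 0.7 head 1.6803 j [-0.81, 0.07, 0.56, 2.02, -0.05, 1.06, -0.12] t 35.03
```

```bash
P="python3 -m pendant"
$P '[[-0.0358,0.02,0,0],[-0.0358,0.02,0,0],[-0.0358,0.02,0,0],[-0.0358,0.02,0,0],[-0.0358,0.02,0,0],[-0.0358,0.02,0,0],[0,0,0,-0.0827],[0,0,0.02,0]]' >/dev/null
$P '[[0,0,0.02,0],[0,0,0,0],[0,0,0,0]]'
python3 - <<'E'
from h import *
go(.6044,-.117,.07,1.763)
E
```

```text
time: 35.95
ee_pos: [0.6014, -0.1174, 0.0821]
eef_rot: [0.636, 0.772, -0.001, -0.001]
ft_force: [-0.0, -0.3, 0.1]
width: 0.0388
grip_force: 20.0
go [-0.0002  0.0031  0.0121] rows 0.3 turn -0.0005 0.0 head 1.7625 j [-0.37, 0.49, 0.63, 1.69, -0.32, 1.07, 0.55] t 35.95
```

```bash
P="python3 -m pendant"
$P '[[0,0.002,0.012,0],[0,0,0,0],[0,0,0,0]]'
$P '[[0,0,0.004,0],[0,0,0.004,0],[0,0,0.003,0],[0,0,0,0]]'
```

```text
time: 36.2
ee_pos: [0.6047, -0.1168, 0.0717]
eef_rot: [0.636, 0.772, -0.0, -0.0]
ft_force: [-0.6, -0.2, 0.0]
width: 0.0388
grip_force: 20.0
time: 36.53
ee_pos: [0.6043, -0.117, 0.0602]
eef_rot: [0.636, 0.772, -0.0, -0.0]
ft_force: [0.3, 0.1, -1.0]
width: 0.039
grip_force: 20.0
```

```bash
P="python3 -m pendant"
$P '[[0,0,0.004,0],[0,0,0.004,0],[0,0,0.003,0],[0,0,0,0]]'
$P '[[0,0,0.004,0],[0,0,0.004,0],[0,0,0.0015,0],[0,0,0,0]]'
```

```text
time: 36.87
ee_pos: [0.6042, -0.1171, 0.049]
eef_rot: [0.636, 0.772, -0.0, -0.0]
ft_force: [0.7, -0.3, -0.4]
width: 0.039
grip_force: 20.0
time: 37.2
ee_pos: [0.6046, -0.1172, 0.0401]
eef_rot: [0.636, 0.772, -0.0, -0.0]
ft_force: [-0.6, 1.2, -1.5]
width: 0.0394
grip_force: 20.0
```

```bash
P="python3 -m pendant"
$P '[[0,0,0,0],[0,0,0,0],[0,0,0,0],[0,0,0,0]]' 0.65 >/dev/null
$P '[[0,0,-0.02,0],[0,0,-0.04,0],[0,0,-0.04,0],[0,0,0,-0.1237],[0,0,0,-0.1237],[0,0,0,-0.1237],[0,0,0,-0.1237],[0,0,0,-0.1237]]' >/dev/null
$P '[[0,0,0,-0.1237],[0,0,0,-0.1237],[0,0,0,-0.1237],[0,0,0,-0.1237],[0,0,0,-0.1237],[0,0,0,-0.1237],[0,0,0,-0.1237],[0.0014,0.0383,0,0]]' 1
$P '[[0.0014,0.0383,0,0],[0.0014,0.0383,0,0],[0.0014,0.0383,0,0],[0.0014,0.0383,0,0],[0.0014,0.0383,0,0],[0.0014,0.0383,0,0],[0.0014,0.0383,0,0],[0.0014,0.0383,0,0]]' >/dev/null
$P '[[0.0014,0.0383,0,0],[0.0014,0.0383,0,0],[0,0,0.02,0],[0,0,0,0],[0,0,0,0]]'
python3 - <<'E'
from h import *
c=cam('wrist'); np.savez('w10.npz',**c); find(c,['pulley1'])
go(.5216,.3334,.1,-3.036)
E
```

```text
time: 38.87
ee_pos: [0.599, -0.0878, 0.1408]
eef_rot: [-0.054, 0.999, -0.002, 0.0]
ft_force: [0.4, -0.8, 1.0]
width: 0.0866
grip_force: 0.0
time: 39.95
ee_pos: [0.5446, 0.2994, 0.1196]
eef_rot: [-0.053, 0.999, -0.001, -0.001]
ft_force: [1.4, -0.2, 0.6]
width: 0.0873
grip_force: 0.0
pulley1 0.87 [325.1, 187.1, 50.1, 49.1] [0.5223 0.3335 0.0085]
go [0.0207 0.037  0.0211] rows 1.1 turn -0.0025 0.0 head -3.0385 j [-0.73, 0.41, 0.2, 1.61, -0.09, 1.13, 1.16] t 40.05
```

```bash
P="python3 -m pendant"
$P '[[0.0103,0.0185,0.02,0],[0.0103,0.0185,0.02,0],[0,0,0.02,0],[0,0,0.02,0],[0,0,0.015,0],[0,0,0.0105,0],[0,0,0,0]]' 0.7
$P '[[0,0,0,0],[0,0,0,0],[0,0,0,0],[0,0,0,0],[0,0,0,0],[0,0,0,0],[0,0,0,0]]' 0 15
$P '[[0,0,-0.01,0],[0.03,0,0,0],[0.03,0,0,0],[0,0,0,0],[0,0,0.0095,0],[0,0,0,0],[0,0,0,0]]'
$P '[[0,0,0,0],[0,0,0,0],[0,0,0,0],[0,0,0,0.1208],[0,0,0,0.1208],[0,0,0,0.1208],[0,0,0,0.1208],[0,0,0,0.1208]]' 0.65 >/dev/null
$P '[[0,0,0,0.1208],[0,0,0,0.1208],[0,0,0,0.1208],[0,0,0,0.1208],[0,0,0,0.1208],[0,0,0,0.1208],[0,0,0,0.1208],[0,0,0,0.1208]]' >/dev/null
$P '[[0,0,0,0],[0,0,0,0],[0,0,0,0],[0,0,0,0],[0,0,0,0],[0,0,0,0],[0,0,0,0],[0,0,0,0]]' 0 20
$P '[[0,0,-0.03,0],[0,0,-0.04,0],[0,0,-0.04,0],[0,0,0,0],[0,0,0,0]]'
python3 - <<'E'
from h import *
go(.5337,-.12,.123,-4.717)
E
```

```text
time: 40.63
ee_pos: [0.5205, 0.3332, 0.0135]
eef_rot: [-0.052, 0.999, -0.001, -0.001]
ft_force: [-1.6, -0.4, 0.2]
width: 0.0615
grip_force: 0.0
time: 41.22
ee_pos: [0.5212, 0.3352, 0.0158]
eef_rot: [-0.053, 0.999, 0.0, 0.001]
ft_force: [-0.9, -0.6, 6.3]
width: 0.0395
grip_force: 15.0
time: 41.8
ee_pos: [0.4616, 0.3288, 0.0153]
eef_rot: [-0.053, 0.999, 0.0, 0.0]
ft_force: [-0.0, 0.7, 0.7]
width: 0.0392
grip_force: 15.0
time: 43.8
ee_pos: [0.461, 0.3285, 0.0154]
eef_rot: [0.669, 0.744, 0.0, -0.0]
ft_force: [-0.3, 0.9, -0.6]
width: 0.0388
grip_force: 20.0
time: 44.22
ee_pos: [0.4622, 0.3295, 0.1278]
eef_rot: [0.669, 0.744, 0.002, -0.0]
ft_force: [0.1, -0.4, -0.8]
width: 0.0389
grip_force: 20.0
go [-0.4546  0.0235  0.0033] rows 10.9 turn 0.1107 0.9 head 1.6769 j [-1.14, 0.31, 0.52, 1.77, -0.17, 1.1, -0.45] t 44.22
```

```bash
P="python3 -m pendant"
$P '[[-0.0413,0.0021,0,0],[-0.0413,0.0021,0,0],[-0.0413,0.0021,0,0],[-0.0413,0.0021,0,0],[-0.0413,0.0021,0,0],[-0.0413,0.0021,0,0],[-0.0413,0.0021,0,0],[-0.0413,0.0021,0,0]]' >/dev/null
$P '[[-0.0413,0.0021,0,0],[-0.0413,0.0021,0,0],[-0.0413,0.0021,0,0],[0,0,0,0.1107],[0,0,0.02,0],[0,0,0.015,0],[0,0,0,0],[0,0,0,0]]'
python3 - <<'E'
from h import *
go(.5337,-.12,.072,-4.717)
E
```

```text
time: 45.55
ee_pos: [0.5308, -0.1208, 0.0892]
eef_rot: [0.709, 0.705, -0.001, -0.001]
ft_force: [-0.4, 0.6, 0.6]
width: 0.0387
grip_force: 20.0
go [0.0008 0.0029 0.0172] rows 0.4 turn -0.0003 0.0 head 1.5659 j [-0.52, 0.36, 0.78, 1.87, -0.29, 1.03, 0.38] t 45.55
```

```bash
P="python3 -m pendant"
$P '[[0.0005,0.0019,0.017,0],[0,0,0,0],[0,0,0,0]]'
$P '[[0,0,0.004,0],[0,0,0.004,0],[0,0,0.003,0],[0,0,0,0]]'
```

```text
time: 45.8
ee_pos: [0.5336, -0.1201, 0.0735]
eef_rot: [0.709, 0.706, -0.0, -0.0]
ft_force: [1.1, -0.6, 0.0]
width: 0.0388
grip_force: 20.0
time: 46.13
ee_pos: [0.5336, -0.1201, 0.062]
eef_rot: [0.709, 0.705, -0.0, -0.0]
ft_force: [0.6, -0.6, -0.8]
width: 0.0388
grip_force: 20.0
```

Bottom is about 3.5 mm below the shaft top with no load; home is at TCP z ≈ 0.0414.

```bash
P="python3 -m pendant"
$P '[[0,0,0.004,0],[0,0,0.004,0],[0,0,0.003,0],[0,0,0,0]]'
$P '[[0,0,0.004,0],[0,0,0.004,0],[0,0,0.0015,0],[0,0,0,0],[0,0,0,0]]'
```

```text
time: 46.47
ee_pos: [0.5334, -0.1203, 0.0506]
eef_rot: [0.709, 0.705, -0.0, -0.0]
ft_force: [-0.2, 0.4, -0.8]
width: 0.039
grip_force: 20.0
time: 46.88
ee_pos: [0.5336, -0.1203, 0.0416]
eef_rot: [0.709, 0.705, -0.0, -0.0]
ft_force: [-0.8, 1.1, -1.2]
width: 0.039
grip_force: 20.0
```

```bash
P="python3 -m pendant"
$P '[[0,0,0,0],[0,0,0,0],[0,0,0,0],[0,0,0,0]]' 0.55
$P '[[0,0,-0.02,0],[0,0,-0.04,0],[0,0,-0.04,0],[0,0,-0.04,0],[0,0,0,-0.1198],[0,0,0,-0.1198],[0,0,0,-0.1198],[0,0,0,-0.1198]]' >/dev/null
$P '[[0,0,0,-0.1198],[0,0,0,-0.1198],[0,0,0,-0.1198],[0,0,0,-0.1198],[0,0,0,-0.1198],[0,0,0,-0.1198],[0,0,0,-0.1198],[0,0,0,-0.1198]]' >/dev/null
$P '[[0,0,0,-0.1198],[0,0,0,-0.1198],[-0.019,-0.027,0,0],[-0.019,-0.027,0,0],[-0.019,-0.027,0,0],[-0.019,-0.027,0,0],[0,0,0,0],[0,0,0,0]]' 0
python3 - <<'E'
from h import *
go(.62,-.22,.18,-3.04)
c=cam('wrist'); np.savez('w11.npz',**c); save(c,'w11.png',(140,0,420,240),2.5)
E
```

```text
time: 47.22
ee_pos: [0.5341, -0.1205, 0.042]
eef_rot: [0.709, 0.705, 0.0, 0.0]
ft_force: [-0.4, -0.1, 0.1]
width: 0.0471
grip_force: 0.0
time: 49.22
ee_pos: [0.6203, -0.2219, 0.1809]
eef_rot: [-0.05, 0.999, -0.001, -0.001]
ft_force: [-0.2, 0.0, 0.1]
width: 0.0041
grip_force: 0.0
go [0.0002 0.002  0.0009] rows 0.1 turn -0.0025 0.0 head -3.0425 j [-0.17, 0.49, 0.62, 1.46, -0.29, 1.28, 2.14] t 49.22
```

View pics/w11.png

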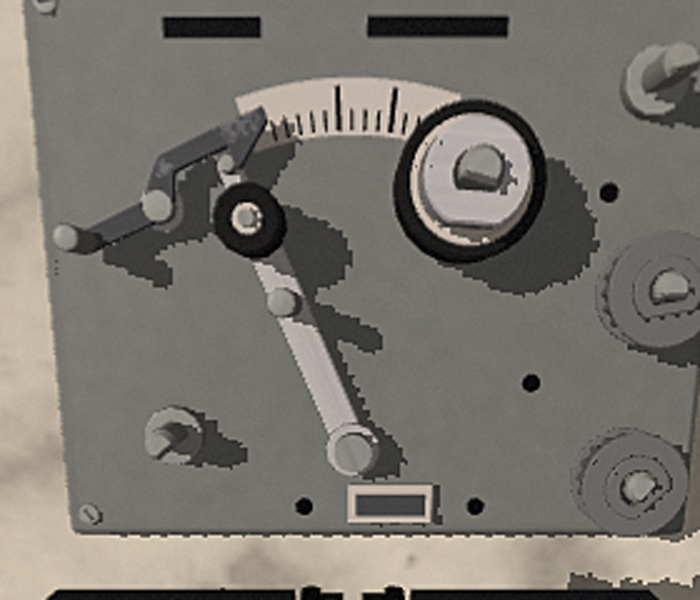

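```bash
python3 - <<'E'
from h import *
c=dict(np.load('w11.npz')); S=lambda q:np.array(q)/2.5+[140,0]
print('main',p2w(c,[S((479,160))],.073).round(4)); q=p2w(c,[S((65,237))],.052)[0]; print('cpeg',q.round(4),'pivot',p2w(c,[S((157,205))],.04).round(4))
go(q[0]-.0215,q[1]-.004,.12,-3.04)
E
```

```text
main [[ 0.5049 -0.1958  0.073 ]]
cpeg [ 0.5384 -0.3282  0.052 ] pivot [[ 0.5241 -0.3007  0.04  ]]
go [ 0.1139 -0.1008  0.0614] rows 3.9 turn -0.0011 0.0 head -3.0411 j [-0.17, 0.49, 0.62, 1.46, -0.29, 1.28, 2.14] t 49.27
```

```bash
P="python3 -m pendant"
$P '[[0.0285,-0.0252,0.0153,0],[0.0285,-0.0252,0.0153,0],[0.0285,-0.0252,0.0153,0],[0.0285,-0.0252,0.0153,0],[0,0,0,0],[0,0,0,0]]' 0
$P '[[0,0,0.02,0],[0,0,0.02,0],[0,0,0.02,0],[0,0,0.012,0],[0,0,0,0]]'
$P '[[-0.002,0,0,0],[-0.002,0,0,0],[0,0,0,0],[0,0,0,0]]'
```

```text
time: 49.77
ee_pos: [0.5149, -0.3326, 0.1205]
eef_rot: [-0.049, 0.999, 0.0, -0.0]
ft_force: [0.9, 0.5, 0.8]
width: 0.0001
grip_force: 0.0
time: 50.18
ee_pos: [0.5171, -0.3293, 0.0466]
eef_rot: [-0.052, 0.999, 0.001, -0.001]
ft_force: [-0.7, 0.5, -0.2]
width: 0.0004
grip_force: 0.0
time: 50.52
ee_pos: [0.522, -0.3316, 0.0497]
eef_rot: [-0.051, 0.999, -0.0, 0.001]
ft_force: [0.3, -0.7, -0.4]
width: 0.0005
grip_force: 0.0
```

```bash
P="python3 -m pendant"
$P '[[-0.002,0,0,0],[-0.002,0,0,0],[0,0,0,0]]'
$P '[[-0.002,0,0,0],[-0.002,0,0,0],[0,0,0,0]]'
$P '[[-0.001,0,0,0],[-0.001,0,0,0],[0,0,0,0],[0,0,0,0]]'
```

```text
time: 50.77
ee_pos: [0.5248, -0.331, 0.0487]
eef_rot: [-0.051, 0.999, 0.0, -0.001]
ft_force: [-3.4, 2.0, 3.3]
width: 0.0005
grip_force: 1.9
time: 51.02
ee_pos: [0.5287, -0.3292, 0.0483]
eef_rot: [-0.051, 0.999, 0.001, -0.001]
ft_force: [-6.2, 6.2, 6.4]
width: 0.0006
grip_force: 3.9
time: 51.35
ee_pos: [0.5298, -0.3285, 0.0482]
eef_rot: [-0.051, 0.999, 0.002, -0.002]
ft_force: [-9.5, 7.9, 7.5]
width: 0.0003
grip_force: 5.5
```

```bash
P="python3 -m pendant"
python3 - <<'E'
from h import *
p=[.5395,-.2201,.0995]
for n in ['top','scene']:
    c=cam(n)
    print(n,'wheel 0.65/0.19 px',w2p(c,T(p,[[-.017,-.047,.045],[-.025,-.0065,.045]])).round(1).tolist())
    for t in ['pinch_arm','swing_peg']:
        print(t,[(round(o['score'],2),np.round(o['bbox'],1).tolist()) for o in r.outline_of(t,n)][:3])
    for P in T(p,[[-.017,-.047,.045],[-.025,-.0065,.045]]):
        u,v=w2p(c,[P]).round().astype(int)[0]; print(c['img'][v-3:v+4,u-3:u+4].mean(2).round().astype(int).tolist())
s=r.read_state(); print(s['ft_force'],s['torque'],s['ee_pos'])
E
```

```text
top wheel 0.65/0.19 px [[355.5, 227.6], [341.3, 233.4]]
pinch_arm [(0.73, [339.6, 223.5, 11.8, 44.4])]
swing_peg [(0.69, [339.8, 223.8, 13.1, 42.7])]
[[17, 31, 21, 23, 14, 21, 31], [27, 29, 30, 30, 29, 27, 33], [35, 32, 36, 36, 31, 34, 40], [37, 40, 41, 35, 42, 44, 50], [51, 47, 38, 38, 41, 44, 51], [61, 51, 45, 41, 48, 49, 51], [59, 49, 43, 44, 49, 53, 52]]
[[66, 57, 49, 46, 43, 43, 44], [52, 47, 44, 45, 45, 36, 40], [40, 45, 55, 62, 54, 44, 34], [40, 48, 62, 69, 64, 50, 35], [26, 43, 60, 73, 70, 56, 41], [32, 41, 53, 70, 75, 57, 46], [29, 32, 41, 53, 55, 48, 56]]
scene wheel 0.65/0.19 px [[342.9, 259.5], [325.9, 257.0]]
pinch_arm [(0.57, [330.6, 258.2, 13.2, 28.9])]
swing_peg [(0.67, [330.8, 256.4, 16.7, 30.4]), (0.17, [304.5, 228.1, 12.3, 11.2])]
[[42, 42, 41, 41, 42, 42, 42], [41, 41, 41, 41, 41, 41, 42], [43, 42, 41, 41, 42, 41, 41], [42, 42, 42, 42, 41, 41, 41], [41, 42, 41, 41, 41, 41, 42], [41, 42, 41, 41, 41, 41, 41], [41, 41, 41, 41, 41, 42, 42]]
[[27, 31, 33, 35, 34, 34, 42], [22, 35, 43, 45, 41, 32, 32], [27, 47, 59, 62, 52, 35, 24], [27, 50, 69, 74, 57, 33, 19], [22, 36, 50, 54, 41, 24, 16], [17, 21, 27, 29, 27, 22, 19], [10, 15, 18, 21, 20, 20, 18]]
[-8.72338634  8.52608805  7.3948882 ] [1.93604595 1.98685252 0.126303  ] [ 0.52978544 -0.32854037  0.04819664]
```

```bash
P="python3 -m pendant"
$P '[[0.005,0,0,0],[0.006,0,0,0],[0.006,0,0,0],[0,0,-0.03,0],[0,0,-0.04,0],[0,0,-0.04,0],[0,0,-0.03,0],[0,0,0,0]]'
$P '[[-0.028,0.025,0,0],[-0.028,0.025,0,0],[-0.028,0.025,0,0],[-0.028,0.025,0,0],[0,0,0,0],[0,0,0,0]]'
python3 - <<'E'
from h import *
c=cam('wrist'); save(c,'w12.png',(140,0,420,240),2.5); go(.62,-.22,.18)
E
```

```text
time: 52.32
ee_pos: [0.5162, -0.3346, 0.1956]
eef_rot: [-0.05, 0.999, -0.002, 0.005]
ft_force: [0.1, -0.8, 0.0]
width: 0.0005
grip_force: 0.0
time: 52.82
ee_pos: [0.6168, -0.2189, 0.1879]
eef_rot: [-0.053, 0.999, 0.0, 0.0]
ft_force: [-1.1, -0.9, -0.6]
width: 0.0001
grip_force: 0.0
go [-0.0046  0.0008  0.0083] rows 0.2 turn 0 0.0 head -3.0391 j [-0.17, 0.47, 0.62, 1.47, -0.28, 1.29, 2.14] t 52.87
```

View pics/w12.png

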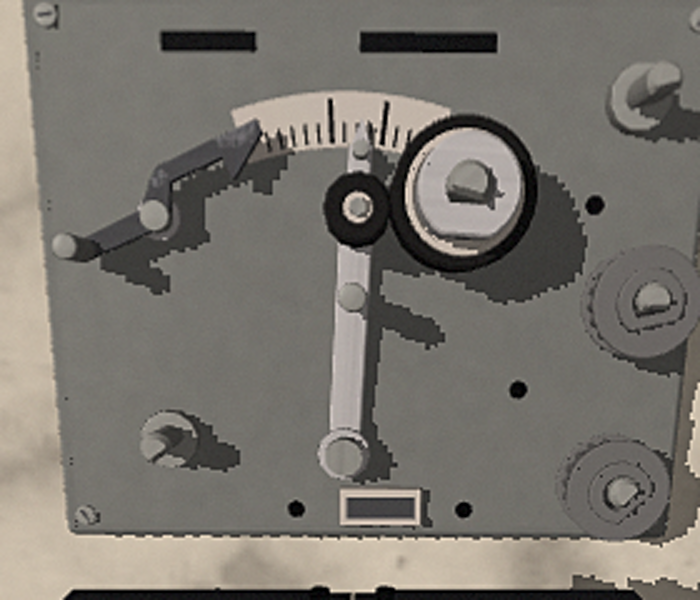

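The pointer (362, 130) rests between the long marks (330 and 385), the catch is closed, and the roller, collar and both pulleys are seated. I'll check once for leftover pulleys before handing in.

```bash
python3 - <<'E'
from h import *
for n in ['top','scene']:
    c=cam(n)
    print(n,[(round(o['score'],2),np.round(o['bbox']).tolist(),p2w(c,o['bbox'][:2],.02)[0].round(3).tolist()) for o in r.outline_of('pulley1',n)])
E
```

```text
top [(0.61, [296.0, 207.0, 12.0, 19.0], [0.603, -0.119, 0.02])]
scene [(0.66, [293.0, 246.0, 12.0, 13.0], [0.541, -0.124, 0.02]), (0.52, [305.0, 229.0, 12.0, 12.0], [0.622, -0.119, 0.02]), (0.29, [353.0, 271.0, 32.0, 11.0], [0.529, -0.297, 0.02])]
```

```bash
python3 -c "
from bench import r
print(r.close_job())"
```

```text
the job is handed in; nothing more can be done
None
```

The job is handed in, but no verdict came back: in the last picture the roller, collar and both pulleys found were home, the arm was freed with its pointer between the long marks, and the catch was closed.

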